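# Close-pack castle nuts in a hook-pulled parts tray

### The arm

A 6-joint arm with a two-finger parallel gripper is mounted at the origin on the work surface. World frame = base frame: x ahead of the robot, y to its left, z up, the work surface at z = 0. Lengths are in mm, angles in degrees, forces in N, time in s.
With the tool pointing down it reaches from about 350 to 850 mm from the base axis. Payload 8.1 kg.
Tool frame: the origin (TCP) lies between the finger pads; the fingertips stand 22 mm ahead of it and the grasp point (between the pads) lies 3 mm ahead of it (r.nose_length is the z of the fingertips in the tool frame, in mm); z points along the fingers, x is the direction in which the jaws open and shut, and the axes are right-handed (so a half turn about z gives the same grasp; the last joint's range is limited). The gripper opens to 85 mm and grips with 20 to 120 N. Pads are 22 mm wide; open, the fingers measure 114 mm over their backs; the gripper's body (76 mm by 85 mm) begins 54 mm behind the grasp point. The pads swing forward as they close: fully open they stand 13 mm farther back than shut.
Start: joints at [-73.132, 7.471, 85.268, -0, 87.261, -4.893], TCP at [222.461, -557.24, 253.292] pointing down, gripper open.
Joint ranges: [-169.43, 169.43], [-51.17, 129.36], [1.28, 143.12], [-76.62, 256.62], [0, 156.53], [-152.29, 152.29]. Speed limits (degrees/s): [136.94, 136.94, 159.86, 180, 180, 180].

### API

Orientations are given as [roll, pitch, yaw] about the fixed x, y, z axes, in that order (R = Rz(yaw) Ry(pitch) Rx(roll)).
In Python, from bench import r gives the robot as it stands.
- The arm moves only by the shell command python3 -m jog 'ROWS' [FORCE]. ROWS is JSON, a list of rows, each a list of 5 numbers: the shift along the tool's x, y, z in m, then the turn about the tool's z in degrees, then the opening in per cent of the stroke, from 0 (shut) to 100 (fully open). A call has 1 to 8 rows; each row is the pose to reach, as a shift and turn from the pose measured when the call began, along the tool's axes at that moment; what a row does not reach only later rows make up. A row lasts 1/10 s, in which the tool goes at most 50 mm and 8.59 degrees, less where a joint would pass 70% of its speed; a pose out of reach is approached as far as the arm can. A call with a gripper value outside its range is refused whole. The fingers move at their own pace and stop on an object; FORCE is the grip in N (left out, the last holds). Time passes only in rows, so rows that repeat a pose let the fingers close. It gives the time, the measured TCP pose, the force and the opening at its end, in the units of the state.
- r.sense(): the state, without advancing time (a new reading comes with each control period).
- r.snapshot(name): name is "side" or "top" or "wrist"; returns a dict with "image" (480x640x3 uint8, red, green, blue), "K" (3x3 intrinsics, pixels), "T" (4x4, takes a point from camera to world coordinates); the wrist camera has in their place "tool_from_camera" (4x4, takes a point from camera to tool coordinates, whose origin is the TCP and whose axes are the tool frame's). Camera axes: x right, y down, z forward; pixel columns grow to the right and rows downward; lengths in mm; the calibration is good to about 2 mm. The wrist camera is an equidistant fisheye: a pixel r from the principal point sees the ray r / f radians off the axis. A picture is of the moment at which its call begins: read the wrist's pose just before it. There is no depth.
- r.hand_in(): hands the job in, once; it reports no verdict.
Trained networks look in a picture, given as the dict that the camera call returned (one of the last four; its "shot" number tells which), for a name from the list of things; names that differ only in an ending like _2 or _b are one class to them, and where a whole thing is asked for, a point or a joint stands for the part that bears it (a point fixed in the world has none). Each returns a list of dicts, best first, with "conf" (0 to 1); they miss things now and then, are a little off and sometimes report something else, mostly with a low value. They report only what shows in the picture. A call takes as long as a camera call. They do not tell look-alikes from the thing itself.
- r.search_frame(picture, label): "bbox" ([left, top, right, bottom] in pixels, round what is visible of it).
- r.pinpoint(picture, label): "uv" ([column, row] in pixels: a listed point, or the origin of a listed thing).
The state is a dict: "time": time; "joint_pos": joint angles; "qd": joint speeds; "joint_efforts": joint torques, N m; "tool_pos": TCP position; "tcp_rot": TCP orientation; "ft_force": force on the tool from outside, world axes, zero at the start; "wrist_torque": the same for the moment, N m; "finger_gap": finger opening in mm.
Only numpy, scipy, OpenCV 4.12 (cv2) and the standard library are available. Lean on these libraries where they do the work, as an engineer would, in place of code of your own. Each camera call takes 0.05 s, during which the arm holds its last target. There are 200 camera calls.

### The job

Take the pull hook from its cradle, hook it into the hole in the yellow tab and pull the parts tray all the way out with it, then lay the hook back in its wooden cradle as it was. Stand every castle nut on the bench crown up in the tray, close-packed in one compact honeycomb cluster with flat faces touching so that each nut touches at least two others, and push the tray fully home again. Leave the parts bin, oil bottle, grease tin and screwdriver alone.

Things in the scene. Friction and masses are not known exactly. Their poses are not given: they have to be found in the camera images.
- tray (a joint): How far the tray is pulled out of the blue cabinet, m: 0 = fully home, 0.165 = fully out. It slides along the cabinet's +y axis with about 1.5 N of friction and stays where it is left.
- cabinet: Low fixed blue steel tray cabinet with a black rubber mat on top, 232 (x) x 150 (y) x 76 mm high, origin at the centre of its underside on the bench. Its open front faces its own +y; the tray comes out that way. Top and sides cover the tray while it is home; loads up to 58 mm above the tray floor pass under the top.
- pen (a point): Centre of the inner floor of the aluminium tray (12 mm above the bench); moves with the tray, axes as the cabinet's (x across, y outward, z up). Inside the tray is 204 mm in x and 129 mm in y. Side and back walls rise 14 mm above the floor; the steel front panel (inner face 64.5 mm from here in +y, 6 mm thick) rises 28 mm above the floor. Fully out, the back wall stands about 21 mm clear of the cabinet front.
- tab_hole (a point): Centre, at the upper face (40 mm above the bench), of the 28 x 28 mm square finger hole in the yellow tab on the tray's front; axes as the cabinet's. The tab is flat, 6 mm thick, 50 mm wide (x), and projects outward from the front panel; the panel's outer face lies 30 mm from the hole's centre in -y, the tab's outer edge 24 mm from it in +y. The hole goes right through, with free space below down to the bench.
- hook_mid (a point): Centre of the red handle of the pull hook, 120 mm long (x) x 20 wide (y) x 24 high (z). A 9 mm steel rod leaves the handle's +x end and turns down 100 mm from here in +x; the prong's end (hook_tip) is 46.5 mm below the handle's centre. 150 g. z points up as it rests. The handle is gripped across its width from above.
- hook_tip (a point): Lower end of the hook's downward prong (9 mm diameter), at (100, 0, -46.5) mm from hook_mid in the hook's axes.
- cradle_top (a point): Middle of the upper face (50 mm above the bench) of the hook's fixed wooden cradle, 140 (x) x 44 (y) mm. The handle lies on it along x, between side lips 6 mm high standing 32 mm apart; there is a rear lip at the -x end (inner face 66 mm from here) and none at the +x end, beyond which the prong hangs free. In place hook_mid is 12 mm above this point, within 9 mm sideways and -20 to +30 mm lengthways.
- nut1_mid (a point): Centre of a steel castle nut, half-way up its 44 mm height: hexagonal base 54 mm across flats (62 mm across corners), 24 mm high, with a round crown 30 mm in diameter and 20 mm high on top. 300 g. It stands crown up; grip the crown. Two opposite flat faces look along its own +x and -x, the others every 60 degrees. May be absent.
- nut2_mid (a point): Centre of a steel castle nut, half-way up its 44 mm height: hexagonal base 54 mm across flats (62 mm across corners), 24 mm high, with a round crown 30 mm in diameter and 20 mm high on top. 300 g. It stands crown up; grip the crown. Two opposite flat faces look along its own +x and -x, the others every 60 degrees. May be absent.
- nut3_mid (a point): Centre of a steel castle nut, half-way up its 44 mm height: hexagonal base 54 mm across flats (62 mm across corners), 24 mm high, with a round crown 30 mm in diameter and 20 mm high on top. 300 g. It stands crown up; grip the crown. Two opposite flat faces look along its own +x and -x, the others every 60 degrees. May be absent.
- nut4_mid (a point): Centre of a steel castle nut, half-way up its 44 mm height: hexagonal base 54 mm across flats (62 mm across corners), 24 mm high, with a round crown 30 mm in diameter and 20 mm high on top. 300 g. It stands crown up; grip the crown. Two opposite flat faces look along its own +x and -x, the others every 60 degrees. May be absent.
- nut5_mid (a point): Centre of a steel castle nut, half-way up its 44 mm height: hexagonal base 54 mm across flats (62 mm across corners), 24 mm high, with a round crown 30 mm in diameter and 20 mm high on top. 300 g. It stands crown up; grip the crown. Two opposite flat faces look along its own +x and -x, the others every 60 degrees. May be absent.
- nut6_mid (a point): Centre of a steel castle nut, half-way up its 44 mm height: hexagonal base 54 mm across flats (62 mm across corners), 24 mm high, with a round crown 30 mm in diameter and 20 mm high on top. 300 g. It stands crown up; grip the crown. Two opposite flat faces look along its own +x and -x, the others every 60 degrees. May be absent.
- parts_bin: Blue open plastic parts bin, 100 x 150 x 55 mm high. Bystander: leave alone. Origin at the centre of its underside.
- oil_bottle: Black bottle with yellow label and red cap, 66 mm diameter, 190 mm high. Bystander: leave alone. Origin at the centre of its underside.
- grease_tin: Round tin with a green label, 84 mm diameter, 75 mm high. Bystander: leave alone. Origin at the centre of its underside.
- screwdriver: Screwdriver lying on the bench. Bystander: leave alone. Origin at its middle.
Mind the look-alikes: they are no part of the job. What is shaped like the part that bears nut3_mid but blue or red is not meant. Leave any orange look-alike of the part that bears nut1_mid alone.

How it is judged:
By the outcome, as a careful person would: the job done as asked, in the order asked, and still so for the second after the job is handed in, with the robot touching nothing.
Of nut1, nut2, nut3, nut4, nut5, nut6 only 4 to 6 are there at a start; the rules pass over those that are not, and their reading is None.
At some moment in a run one of nut1, nut2, nut3, nut4, nut5, nut6 may be knocked a few centimetres aside while the robot is not near it.
It also fails if it takes over 210 s, if anything falls off the work surface, if the arm or the gripper's body presses on something with over 40 N, if the wrist force passes 120 N, or if a joint passes its speed limit or range.

## Working session

There is one attempt and no reset: what is moved stays moved. The work goes in short steps, Python scripts to look and compute and a shell command to move; the robot and the scene stay as the last step left them, time stands still between calls to the robot, and variables do not carry over. Pictures are saved under pics/ and viewed, about 12 in all and at most 16, crops included, and the job is handed in when it is done.

```bash
ls; mkdir -p pics; cat > h.py <<'E'
import numpy as np, cv2
from bench import r
from scipy.spatial.transform import Rotation as R
def save(p,n,crop=None,s=1):
    im=p["image"][:,:,::-1]
    if crop: im=im[crop[1]:crop[3],crop[0]:crop[2]]
    cv2.imwrite(f"pics/{n}.png",cv2.resize(im,None,fx=s,fy=s))
def toolT(st):
    T=np.eye(4);T[:3,:3]=R.from_euler('xyz',st["tcp_rot"],degrees=True).as_matrix();T[:3,3]=st["tool_pos"];return T
def world(p,uv,z,st=None):
    K=np.array(p["K"]);uv=np.array(uv,float)
    if "T" in p:
        T=np.array(p["T"]);d=np.linalg.inv(K)@[uv[0],uv[1],1]
    else:
        T=toolT(st)@np.array(p["tool_from_camera"]);a=(uv-K[:2,2])/[K[0,0],K[1,1]];t=np.linalg.norm(a)
        d=np.r_[a/max(t,1e-9)*np.sin(t),np.cos(t)]
    d=T[:3,:3]@d;o=T[:3,3];return o+d*(z-o[2])/d[2]
def rel(st,target):
    "shift in tool axes (m) from current to world target mm"
    return np.round(toolT(st)[:3,:3].T@(np.array(target)-st["tool_pos"])/1000,4)
E
python3 - <<'E'
from h import *
st=r.sense();print(st["tool_pos"],st["tcp_rot"],st["ft_force"],st["finger_gap"])
for n in("top","side"):
    p=r.snapshot(n);save(p,n+"0");print(n,np.array(p["T"])[:3,3].round())
    for l,z in [("tab_hole",40),("hook_mid",62),("hook_tip",15.5),("cradle_top",50),("nut1_mid",22),("pen",12),("cabinet",0),("parts_bin",0),("oil_bottle",0),("grease_tin",0),("screwdriver",10)]:
        for d in r.pinpoint(p,l)[:8]:
            if d["conf"]>.25: print(l,round(d["conf"],2),np.round(d["uv"]),world(p,d["uv"],z).round()[:2])
E
```

```text
pics
[ 222.32775736 -556.73355391  252.2379646 ] [-1.79990056e+02  1.06485961e-01 -6.82361732e+01] [0.64721107 0.49513748 0.22756348] 85.3850825307306
top [ 322.    2. 1376.]
tab_hole 0.66 [364. 270.] [ 535. -114.]
tab_hole 0.38 [286. 178.] [762.  76.]
hook_mid 0.74 [227. 309.] [437. 206.]
hook_tip 0.76 [273. 306.] [449. 103.]
cradle_top 0.86 [229. 304.] [449. 202.]
nut1_mid 0.93 [112. 294.] [474. 485.]
nut1_mid 0.57 [208. 264.] [549. 262.]
cabinet 0.58 [407. 262.] [ 561. -223.]
parts_bin 0.66 [286. 178.] [773.  79.]
oil_bottle 0.98 [511. 255.] [ 581. -482.]
grease_tin 0.8 [508. 305.] [ 458. -469.]
screwdriver 0.63 [186. 189.] [740. 327.]
screwdriver 0.49 [248. 225.] [648. 171.]
side [328. 910. 900.]
tab_hole 0.62 [343. 225.] [ 542. -114.]
hook_mid 0.73 [352. 307.] [439. 211.]
hook_tip 0.83 [356. 287.] [450. 101.]
cradle_top 0.58 [220. 334.] [717. 366.]
nut1_mid 0.96 [302. 324.] [551. 265.]
nut1_mid 0.94 [302. 419.] [477. 494.]
pen 0.89 [346. 211.] [ 555. -221.]
cabinet 0.97 [347. 214.] [ 550. -218.]
cabinet 0.3 [302. 323.] [557. 246.]
parts_bin 0.84 [247. 265.] [772.  92.]
parts_bin 0.58 [354. 304.] [445. 145.]
parts_bin 0.28 [312. 295.] [560. 150.]
oil_bottle 0.64 [353. 171.] [ 591. -479.]
grease_tin 0.85 [385. 181.] [ 466. -448.]
screwdriver 0.82 [221. 330.] [737. 328.]
screwdriver 0.28 [354. 287.] [456.  98.]
```

View pics/top0.png

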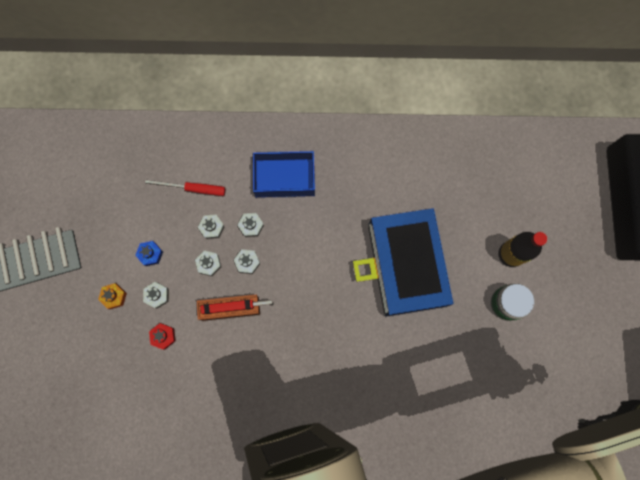

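View pics/side0.png

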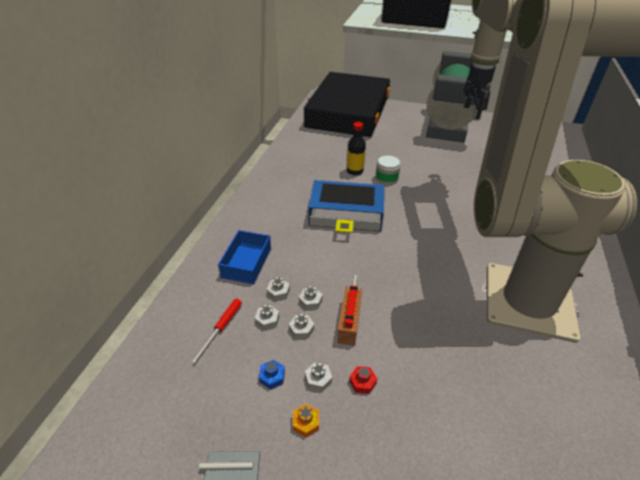

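The top and side views show five white nuts (top px 210,226; 250,224; 207,263; 246,261; 154,294) and orange, blue and red look-alikes. The tab is at (364,270), the hook in its cradle at (228,307), and the cabinet is yawed about 10°.

```bash
python3 -m jog '[[-0.31,-0.244,0,-72,100],[-0.31,-0.244,0,-72,100],[-0.31,-0.244,0,-72,100],[-0.31,-0.244,0,-72,100],[-0.31,-0.244,0,-72,100],[-0.31,-0.244,0,-72,100],[-0.31,-0.244,0,-72,100],[-0.31,-0.244,0,-72,100]]'
python3 - <<'E'
from h import *
st=r.sense();print(st["tool_pos"],st["tcp_rot"],rel(st,[460,160,260]))
E
```

```text
time: 2.0
tool_pos: [334.3, -176.8, 253.6]
tcp_rot: [180.0, -0.1, 0.9]
ft_force: [1.5, -0.3, 0.7]
finger_gap: 85.0
[ 334.3240429  -176.844542    253.55612316] [ 1.79975399e+02 -6.34428254e-02  8.62334350e-01] [ 0.1307 -0.3349 -0.0064]
```

```bash
cat > look.py <<'E'
import sys
from h import *
def look(name,labels,show=True):
    st=r.sense();p=r.snapshot("wrist");save(p,name)
    print(name,np.round(st["tool_pos"],1),np.round(st["tcp_rot"],1))
    for l,z in labels:
        for d in r.pinpoint(p,l)[:8]:
            if d["conf"]>.3: print(l,round(d["conf"],2),np.round(d["uv"]),world(p,d["uv"],z,st).round(1)[:2])
    return p,st
E
python3 -m jog '[[0.11,-0.12,0,0,100],[0.11,-0.12,0,0,100],[0.11,-0.12,0,0,100],[0.11,-0.12,0,0,100],[0.11,-0.12,0,0,100],[0.11,-0.12,0,0,100]]' >/dev/null
python3 -c "
from look import *
look('w1',[('tab_hole',40),('hook_tip',15.5),('cabinet',0)])"
python3 -m jog '[[0.02,-0.23,0,0,100],[0.02,-0.23,0,0,100],[0.02,-0.23,0,0,100],[0.02,-0.23,0,0,100],[0.02,-0.23,0,0,100],[0.02,-0.23,0,0,100],[0.02,-0.23,0,0,100]]' >/dev/null
python3 -c "
from look import *
look('w2',[('tab_hole',40),('hook_tip',15.5),('hook_mid',62),('cradle_top',50),('nut1_mid',22)])
a=cv2.imread('pics/w1.png');b=cv2.imread('pics/w2.png');cv2.imwrite('pics/w12.png',cv2.resize(np.hstack([a,b]),(800,300)))"
```

```text
w1 [442.1 -55.6 253.5] [180.   -0.    0.9]
tab_hole 0.67 [414. 278.] [ 536.2 -112.6]
hook_tip 0.9 [335.  55.] [454.6 101. ]
cabinet 0.66 [410. 354.] [ 555.  -224.8]
w2 [458.9 173.4 253.5] [ 1.799e+02 -1.000e-01  8.000e-01]
hook_tip 0.87 [314. 279.] [455.1 105.7]
cradle_top 0.72 [303. 188.] [444.8 202.5]
```

View pics/w2.png

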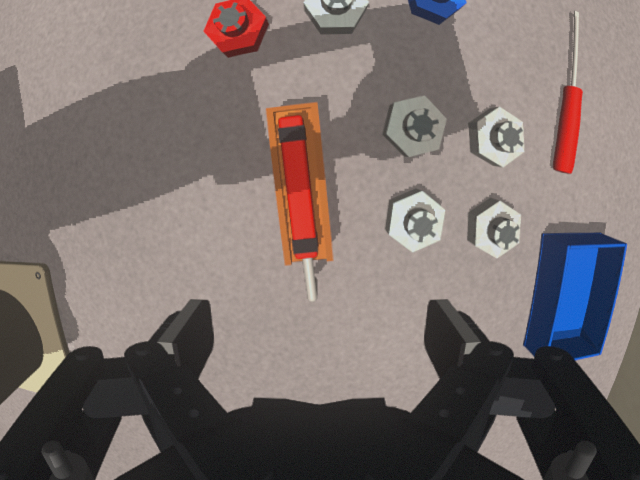

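View pics/w1.png

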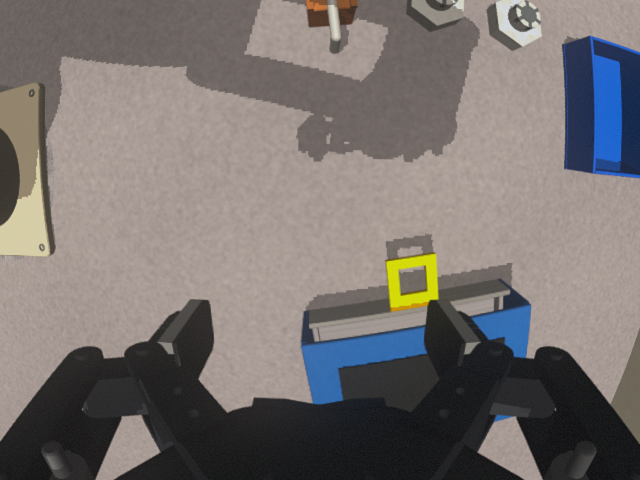

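w2 shows the handle from (290,118) to (305,255), with four free nuts to its right. w1 shows the tab hole at about (413,280).

```bash
python3 - <<'E'
from h import *
p=r.snapshot("wrist")
def S(pos,rot): return dict(tool_pos=np.array(pos),tcp_rot=rot)
s1=S([442.1,-55.6,253.5],[180,0,.9]);s2=S([458.9,173.4,253.5],[179.95,-.1,.8])
for n,s,uv,z in [("hA",s2,(291,117),74),("hB",s2,(305,256),74),("prong",s2,(312,298),15.5),
 ("n1",s2,(420,125),44),("n2",s2,(423,225),44),("n3",s2,(510,137),44),("n4",s2,(507,232),44),
 ("hole",s1,(413,280),40),("tabL",s1,(387,263),40),("tabR",s1,(436,254),40),("crL",s2,(266,108),50),("crR",s2,(318,103),50),("crL2",s2,(285,263),50),("crR2",s2,(331,260),50)]:
    print(n,world(p,uv,z,s).round(1)[:2])
st=r.sense();print(st["tool_pos"],rel(st,[441,204,160]))
E
```

```text
hA [435.9 263.2]
hB [448.1 148.3]
prong [453.7  84.4]
n1 [548.7 262.6]
n2 [556.6 170.7]
n3 [641.4 260. ]
n4 [647.4 166.2]
hole [ 535.6 -114. ]
tabL [508.1 -96.7]
tabR [556.5 -87.1]
crL [412.4 273.2]
crR [457.1 277.5]
crL2 [428.9 133.9]
crR2 [471.1 137.5]
[459.17865199 172.94241215 253.6766619 ] [-0.018  -0.0313  0.0936]
```

```bash
python3 -m jog '[[-0.017,-0.033,0,-5.2,50],[-0.017,-0.033,0.08,-5.2,50],[-0.017,-0.033,0.12,-5.2,50],[-0.017,-0.033,0.15,-5.2,50],[-0.017,-0.033,0.165,-5.2,50],[-0.017,-0.033,0.1745,-5.2,50],[-0.017,-0.033,0.1745,-5.2,50],[-0.017,-0.033,0.1745,-5.2,50]]' 80
python3 -c "
from h import *
st=r.sense();p=r.snapshot('wrist');save(p,'w3')"
```

```text
time: 4.65
tool_pos: [443.3, 205.8, 80.7]
tcp_rot: [180.0, -0.2, 5.8]
ft_force: [-0.3, 0.5, 0.0]
finger_gap: 42.6
```

View pics/w3.png

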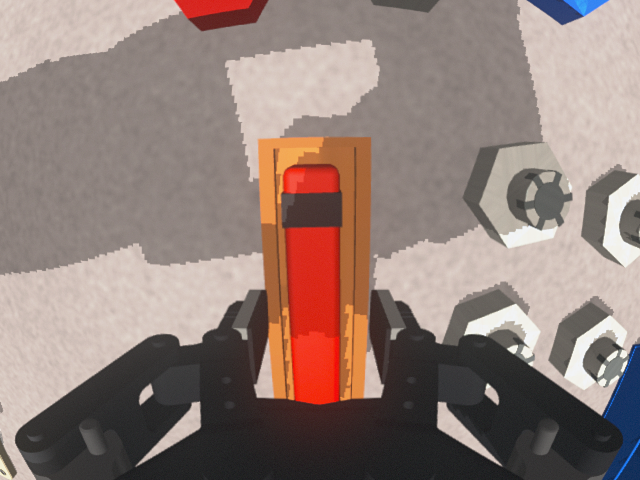

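The jaws straddle the handle (centre px 315) above the lips, so I'll close and lift.

```bash
python3 -m jog '[[0,0,0,0,0],[0,0,0,0,0],[0,0,0,0,0],[0,0,0,0,0],[0,0,0,0,0],[0,0,0,0,0],[0,0,0,0,0]]' 80
python3 -m jog '[[0,0,-0.01,0,0],[0,0,-0.03,0,0],[0,0,-0.06,0,0],[0,0,-0.06,0,0],[0,0,-0.06,0,0]]'
python3 - <<'E'
from look import *
look('w4',[('hook_tip',75.5),('tab_hole',40)])
st=r.sense(); y=np.radians(st["tcp_rot"][2]); mid=st["tool_pos"]
a=np.radians(10.5)
print(np.array(st["tool_pos"])+100*np.array([np.sin(y),-np.cos(y),0]))
m=np.array([535.6,-114,0])+100*np.array([-np.sin(a),np.cos(a),0]); m[2]=141;print(m,rel(st,m))
E
```

```text
time: 5.4
tool_pos: [445.0, 206.5, 83.2]
tcp_rot: [-180.0, -0.4, 5.8]
ft_force: [-1.2, -0.1, 7.5]
finger_gap: 17.7
time: 5.9
tool_pos: [445.3, 206.7, 144.5]
tcp_rot: [-179.9, -0.6, 5.8]
ft_force: [-1.3, 0.5, -3.0]
finger_gap: 17.8
w4 [445.3 206.7 144.5] [-179.9   -0.6    5.8]
[453.8652682  106.61156577 142.00365675]
[517.37644745 -15.67450924 141.        ] [0.0507 0.2281 0.0013]
```

View pics/w4.png

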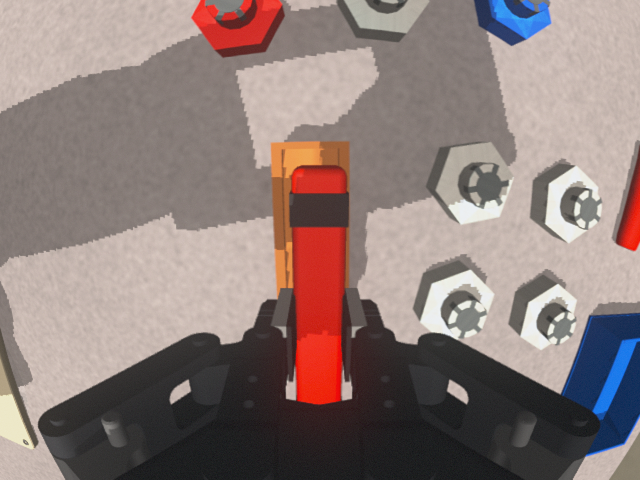

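```bash
python3 -m jog '[[0.0507,0.228,0,-4.7,0],[0.0507,0.228,0,-4.7,0],[0.0507,0.228,0,-4.7,0],[0.0507,0.228,0,-4.7,0],[0.0507,0.228,0,-4.7,0],[0.0507,0.228,0,-4.7,0],[0.0507,0.228,0,-4.7,0]]'
python3 - <<'E'
from h import *
for n in("top","side"):
    p=r.snapshot(n)
    for l,z in (("hook_tip",77),("tab_hole",40)):
        for d in r.pinpoint(p,l)[:2]: print(n,l,round(d["conf"],2),np.round(d["uv"]),world(p,d["uv"],z).round()[:2])
    if n=="side": save(p,"s1",(280,180,440,300),5)
st=r.sense();print(st["tool_pos"],st["tcp_rot"])
E
```

```text
time: 6.75
tool_pos: [516.5, -16.2, 140.9]
tcp_rot: [-180.0, -0.2, 10.4]
ft_force: [0.4, 0.6, -1.0]
finger_gap: 17.9
top hook_tip 0.7 [209. 223.] [635. 252.]
top tab_hole 0.68 [365. 269.] [ 538. -116.]
side hook_tip 0.36 [249. 266.] [727. 165.]
side tab_hole 0.62 [340. 227.] [ 546. -100.]
side tab_hole 0.5 [247. 264.] [754. 125.]
[517.04169564 -14.54419173 142.10964525] [179.98718425  -0.31907878  10.63269602]
```

View pics/s1.png

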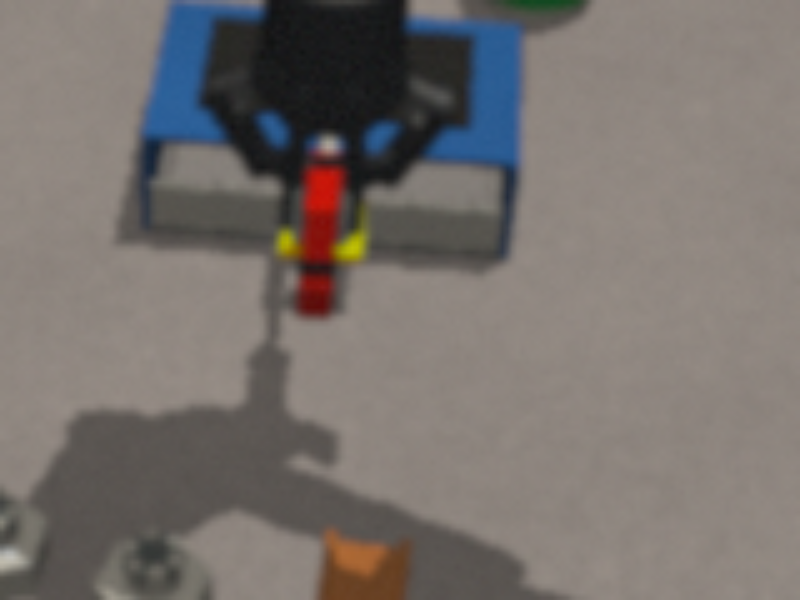

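The side view shows the hook hanging directly over the tab, in line with it.

```bash
python3 -m jog '[[0,0,0.015,0,0],[0,0,0.03,0,0],[0,0,0.04,0,0],[0,0,0.05,0,0],[0,0,0.055,0,0],[0,0,0.055,0,0]]'
python3 -m jog '[[0,-0.01,0,0,0],[0,-0.02,0,0,0],[0,-0.03,0,0,0],[0,-0.03,0,0,0],[0,-0.03,0,0,0]]'
python3 -c "
from h import *
p=r.snapshot('top');save(p,'t1',(300,200,460,320),5);print(r.pinpoint(p,'tab_hole')[:1])
p=r.snapshot('side')
for d in r.pinpoint(p,'tab_hole')[:2]: print(d,world(p,d['uv'],40))"
```

```text
time: 7.65
tool_pos: [516.6, -14.5, 85.9]
tcp_rot: [-180.0, -0.2, 10.6]
ft_force: [-0.2, 0.8, -0.3]
finger_gap: 17.7
time: 8.15
tool_pos: [511.1, 15.7, 86.2]
tcp_rot: [-180.0, -0.2, 10.7]
ft_force: [-0.5, -0.1, -1.5]
finger_gap: 17.7
[{'uv': [353.6, 270.9], 'conf': 0.72}]
{'uv': [340.3, 231.2], 'conf': 0.71} [541.54548633 -82.75276742  40.        ]
```

The tab followed the hook, so it is engaged. I'll pull on.

```bash
python3 -m jog '[[0,-0.02,0,0,0],[0,-0.04,0,0,0],[0,-0.06,0,0,0],[0,-0.08,0,0,0],[0,-0.10,0,0,0],[0,-0.115,0,0,0],[0,-0.125,0,0,0],[0,-0.125,0,0,0]]'
python3 -m jog '[[0,-0.005,0,0,0],[0,-0.01,0,0,0],[0,-0.01,0,0,0]]'
python3 -m jog '[[0,-0.004,0,0,0],[0,-0.006,0,0,0],[0,-0.006,0,0,0]]'
python3 -m jog '[[0,-0.003,0,0,0],[0,-0.006,0,0,0],[0,-0.006,0,0,0]]'
python3 -c "
from h import *
p=r.snapshot('top')
for d in r.pinpoint(p,'tab_hole')[:1]: print(d,world(p,d['uv'],40))
p=r.snapshot('side')
for d in r.pinpoint(p,'tab_hole')[:1]: print(d,world(p,d['uv'],40))"
```

```text
time: 9.15
tool_pos: [487.8, 138.7, 86.0]
tcp_rot: [-179.9, -0.2, 10.7]
ft_force: [0.1, 0.2, -1.0]
finger_gap: 17.7
time: 9.45
tool_pos: [485.9, 148.8, 85.9]
tcp_rot: [-179.9, -0.2, 10.7]
ft_force: [-0.6, -0.3, -1.6]
finger_gap: 17.7
time: 9.75
tool_pos: [485.4, 150.5, 85.1]
tcp_rot: [179.7, -0.1, 10.6]
ft_force: [6.8, -22.1, -7.3]
finger_gap: 17.6
time: 10.05
tool_pos: [485.2, 151.1, 84.2]
tcp_rot: [179.1, -0.1, 10.6]
ft_force: [9.3, -27.2, -8.8]
finger_gap: 17.9
{'uv': [300.9, 278.0], 'conf': 0.61} [513.65493022  36.59870064  40.        ]
{'uv': [311.9, 296.8], 'conf': 0.41} [547.66373963 188.18830048  40.        ]
```

Fully out: the stop took 27 N. Now I'll back off, lift and return to the cradle.

```bash
python3 -m jog '[[0,0.008,0,0,0],[0,0.014,0,0,0],[0,0.014,-0.02,0,0],[0,0.014,-0.04,0,0],[0,0.014,-0.065,0,0],[0,0.014,-0.065,0,0],[0,0.014,-0.065,0,0]]'
python3 -c "
from h import *
st=r.sense();print(st['tcp_rot'],rel(st,[445.2,206.6,145]))
p=r.snapshot('top');save(p,'t2',(200,180,440,360),3.3)
p=r.snapshot('side');save(p,'s2',(260,180,420,300),5)"
```

```text
time: 10.95
tool_pos: [487.9, 138.6, 149.7]
tcp_rot: [179.2, -0.2, 10.6]
ft_force: [-0.4, 0.5, -2.5]
finger_gap: 17.9
[179.17967023  -0.19746172  10.5745324 ] [-0.0295 -0.0748  0.0035]
```

View pics/s2.png

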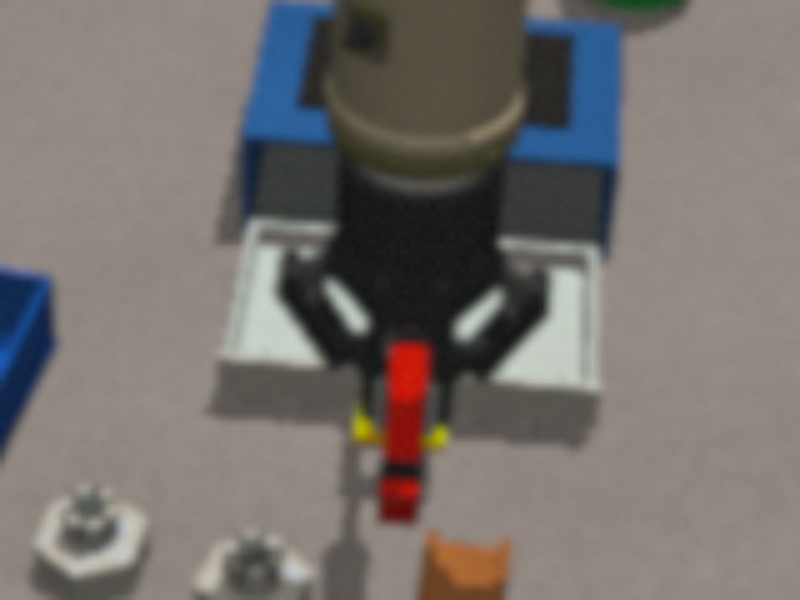

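```bash
python3 -m jog '[[-0.0295,-0.0748,0,4.8,0],[-0.0295,-0.0748,0,4.8,0],[-0.0295,-0.0748,0,4.8,0],[-0.0295,-0.0748,0,4.8,0],[-0.0295,-0.0748,0,4.8,0]]'
python3 -m jog '[[0,0,0.03,0,0],[0,0,0.05,0,0],[0,0,0.06,0,0],[0,0,0.06,0,0]]'
python3 -c "
from h import *
st=r.sense();print(st['tool_pos'],st['tcp_rot'],rel(st,[445.2,206.6,84]))
p=r.snapshot('wrist');save(p,'w5')"
```

```text
time: 11.55
tool_pos: [443.8, 205.8, 146.1]
tcp_rot: [179.1, -0.0, 5.8]
ft_force: [0.2, 0.5, -0.9]
finger_gap: 17.9
time: 11.95
tool_pos: [443.8, 204.0, 85.1]
tcp_rot: [179.1, 0.1, 5.7]
ft_force: [0.2, 0.7, -1.9]
finger_gap: 17.7
[443.75053407 203.95766596  85.09089256] [1.79101157e+02 8.93819369e-02 5.70954183e+00] [ 0.0017 -0.0025  0.001 ]
```

View pics/w5.png

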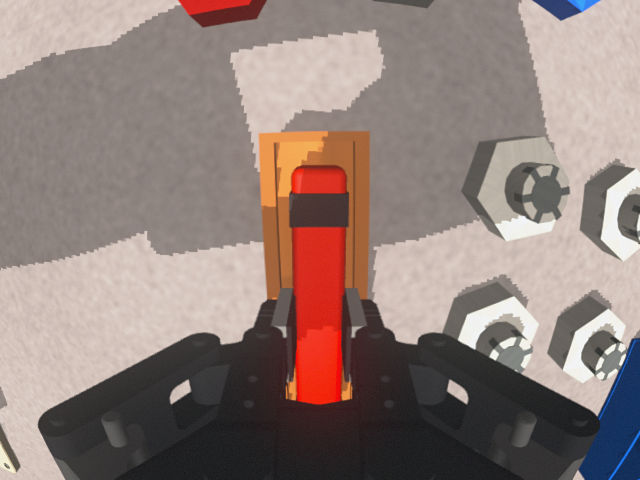

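The handle sits centred between the lips with a gap to the rear lip. I'll set it down and release.

```bash
python3 -m jog '[[0,0,0.0015,0,0],[0,0,0.0025,0,0],[0,0,0.0025,0,0]]'
python3 -m jog '[[0,0,0,0,45],[0,0,0,0,45],[0,0,0,0,45],[0,0,0,0,45],[0,0,-0.03,0,45],[0,0,-0.07,0,45],[0,0,-0.12,0,50],[0,0,-0.12,0,50]]'
python3 -m jog '[[0.05,-0.01,-0.02,0,100],[0.09,-0.02,-0.05,0,100],[0.10,-0.02,-0.05,0,100],[0.10,-0.02,-0.05,0,100]]'
python3 - <<'E'
from look import *
look('w6',[('hook_mid',62),('hook_tip',15.5),('cradle_top',50),('nut1_mid',22)])
E
```

```text
time: 12.3
tool_pos: [444.7, 204.3, 84.0]
tcp_rot: [179.1, -0.0, 5.7]
ft_force: [1.0, -0.6, -0.9]
finger_gap: 17.8
time: 13.1
tool_pos: [448.3, 207.6, 212.1]
tcp_rot: [179.3, -0.7, 5.7]
ft_force: [0.6, 1.0, 0.6]
finger_gap: 42.7
time: 13.5
tool_pos: [547.9, 238.6, 264.8]
tcp_rot: [179.3, -1.0, 5.7]
ft_force: [-1.2, 1.1, -0.1]
finger_gap: 85.6
w6 [547.9 238.6 264.8] [179.3  -1.    5.7]
hook_mid 0.57 [203. 246.] [447.3 203.6]
hook_mid 0.46 [409. 201.] [629.9 263.9]
hook_tip 0.59 [224. 320.] [457.4 103.4]
cradle_top 0.87 [202. 242.] [442.5 204.2]
nut1_mid 0.67 [320. 190.] [551.  260.1]
```

View pics/w6.png

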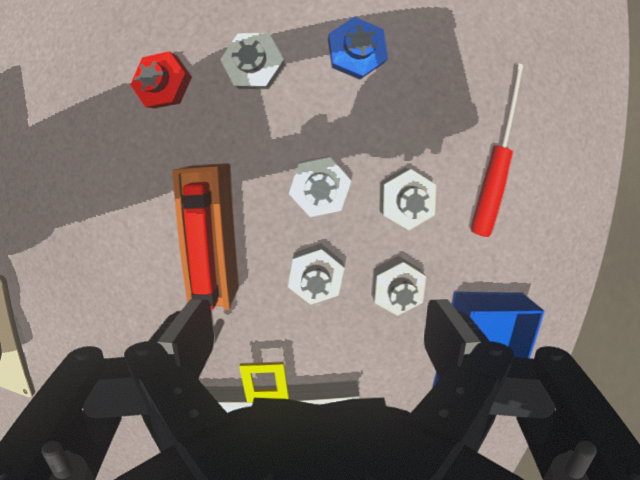

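The hook lies in the cradle and all five white nuts are visible. The crown centres are at (320,188), (415,202), (316,283), (404,292) and (250,55). Next I'll measure the tray.

```bash
python3 -m jog '[[-0.058,0.345,0,-4.9,100],[-0.058,0.345,0,-4.9,100],[-0.058,0.345,0,-4.9,100],[-0.058,0.345,0,-4.9,100],[-0.058,0.345,0,-4.9,100],[-0.058,0.345,0,-4.9,100],[-0.058,0.345,0,-4.9,100],[-0.058,0.345,0,-4.9,100]]'
python3 - <<'E'
from look import *
look('w7',[('pen',12),('tab_hole',40)])
E
```

```text
time: 14.55
tool_pos: [519.0, -116.7, 265.5]
tcp_rot: [179.1, -0.5, 10.3]
ft_force: [-0.1, 2.0, -0.1]
finger_gap: 85.6
w7 [ 519.  -116.7  265.5] [179.1  -0.5  10.3]
pen 0.93 [336. 154.] [528.1 -59. ]
tab_hole 0.58 [332.  47.] [504.5  40.3]
```

View pics/w7.png

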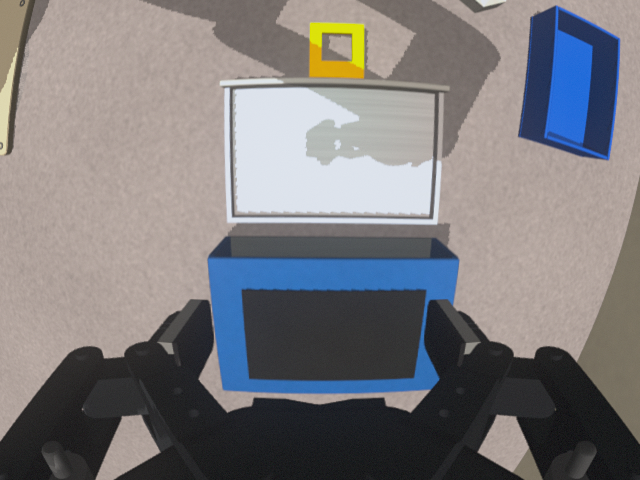

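The empty tray is fully out. Its back inner corners are at about (235,213) and (435,213), and the hole is at (338,47).

```bash
python3 - <<'E'
from h import *
p=r.snapshot("wrist");s=dict(tool_pos=np.array([519,-116.7,265.5]),tcp_rot=[179.1,-.5,10.3])
L=world(p,(235,213),12,s);Rr=world(p,(436,213),12,s);H=world(p,(338,47),40,s)
print(L,Rr,H,np.linalg.norm(L-Rr)); v=Rr-L;print(np.degrees(np.arctan2(v[1],v[0])))
for a in (10.3,10.7):
  a=np.radians(a);u=np.array([-np.sin(a),np.cos(a)]);print((L+Rr)[:2]/2+64.5*u, H[:2]-100.5*u)
st=r.sense();print(st["tool_pos"],st["tcp_rot"],rel(st,[552,220,200]))
E
```

```text
[ 436.65411415 -136.53259199   12.        ] [644.16138836 -98.27362499  12.        ] [510.0437024   41.43155877  40.        ] 211.00478053131673
10.446539597715383
[528.87500838 -53.94252354] [528.01332502 -57.44888754]
[528.43225456 -54.02458311] [528.70319725 -57.32102728]
[ 520.35677859 -110.30134948  265.53330635] [179.26863637  -0.55840948  10.65575281] [ 0.0915 -0.3196  0.0624]
```

```bash
cat > fit.py <<'E'
from h import *
import sys
from scipy.optimize import differential_evolution
def proj(p,st,P):
    K=np.array(p["K"]);T=np.linalg.inv(toolT(st)@np.array(p["tool_from_camera"]))
    c=(T[:3,:3]@P.T).T+T[:3,3];t=np.arctan2(np.hypot(c[:,0],c[:,1]),c[:,2]);n=np.hypot(c[:,0],c[:,1])
    return np.stack([K[0,0]*t*c[:,0]/n+K[0,2],K[1,1]*t*c[:,1]/n+K[1,2]],1)
def hexpts(x,y,yaw,z,n=25):
    a=np.radians(yaw+30+60*np.arange(7));c=np.stack([x+31.18*np.cos(a),y+31.18*np.sin(a)],1)
    t=np.linspace(.04,.96,n)[:,None]
    q=np.concatenate([c[i]*(1-t)+c[i+1]*t for i in range(6)]);return np.c_[q,np.full(len(q),z)]
def fit(p,st,x0,y0,rad=15,zb=0,name=None):
    g=cv2.GaussianBlur(p["image"],(0,0),1.2).astype(np.float32)
    gx=np.stack([cv2.Sobel(g[:,:,i],cv2.CV_32F,1,0) for i in range(3)]);gy=np.stack([cv2.Sobel(g[:,:,i],cv2.CV_32F,0,1) for i in range(3)])
    def cost(v):
        s=0
        for z,w in((24,1.),(0,.5)):
            q=proj(p,st,hexpts(v[0],v[1],v[2],zb+z)).astype(np.float32);d=np.gradient(q,axis=0)
            d=np.stack([q.reshape(6,-1,2)[:,-1]-q.reshape(6,-1,2)[:,0]]*25,1).reshape(-1,2);d/=np.linalg.norm(d,axis=1)[:,None]
            m=0
            for i in range(3):
                m=m+np.abs(cv2.remap(gx[i],q[None],None,cv2.INTER_LINEAR)[0]*-d[:,1]+cv2.remap(gy[i],q[None],None,cv2.INTER_LINEAR)[0]*d[:,0])
            s-=w*np.minimum(m,250).mean()
        return s
    o=differential_evolution(cost,[(x0-rad,x0+rad),(y0-rad,y0+rad),(-30,30)],seed=1,popsize=25,maxiter=80,tol=1e-5)
    v=o.x
    if name:
        im=p["image"][:,:,::-1].copy()
        for z,c in((24,(0,0,255)),(0,(0,255,0))):
            for u in proj(p,st,hexpts(*v,zb+z)): cv2.circle(im,tuple(int(k) for k in u),0,c,-1)
        u=proj(p,st,np.array([[v[0],v[1],zb+22.]]))[0].astype(int);y,x=max(u[1]-130,0),max(u[0]-160,0)
        cv2.imwrite(f"pics/{name}.png",cv2.resize(im[y:y+260,x:x+320],None,fx=1.5,fy=1.5))
    return v,-o.fun
def pick(x0,y0,name=None,rad=25):
    st=r.sense();p=r.snapshot("wrist");v,s=fit(p,st,x0,y0,rad,0,name)
    yt=st["tcp_rot"][2];turn=(yt-(v[2]+30)+30)%60-30   # tool turn lowers yaw
    print("nut",v.round(1),"score",round(s,1),"tool",np.round(st["tool_pos"],1),np.round(st["tcp_rot"],1))
    print("shift to TCP z49:",rel(st,[v[0],v[1],49]),"turn",round(turn,1),"-> yaw",round(yt-turn,1))
if __name__=="__main__": pick(float(sys.argv[1]),float(sys.argv[2]),sys.argv[3])
E
python3 -m jog '[[0.087,-0.27,0.06,0,100],[0.087,-0.27,0.06,0,100],[0.087,-0.27,0.06,0,100],[0.087,-0.27,0.06,0,100],[0.087,-0.27,0.06,0,100],[0.087,-0.27,0.06,0,100],[0.087,-0.27,0.06,0,100],[0.087,-0.27,0.06,0,100]]'
python3 fit.py 557 171 f1
```

```text
time: 15.55
tool_pos: [555.5, 173.1, 202.3]
tcp_rot: [179.3, -0.5, 10.9]
ft_force: [-0.5, 0.2, 0.5]
finger_gap: 85.5
nut [555.4 169.7  -4.6] score 322.4 tool [555.5 173.1 202.3] [179.3  -0.5  10.9]
shift to TCP z49: [-0.002   0.0014  0.1533] turn -14.5 -> yaw 25.4
```

View pics/f1.png

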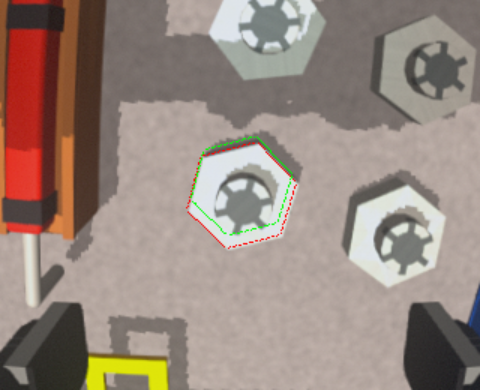

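The fit hugs the nut outline. I'll grip it.

```bash
python3 -m jog '[[-0.002,0.0014,0.03,-8,60],[-0.002,0.0014,0.07,-14.5,60],[-0.002,0.0014,0.11,-14.5,60],[-0.002,0.0014,0.14,-14.5,60],[-0.002,0.0014,0.1525,-14.5,60],[-0.002,0.0014,0.1525,-14.5,60],[-0.002,0.0014,0.1525,-14.5,60]]' 60
python3 -m jog '[[0,0,0,0,0],[0,0,0,0,0],[0,0,0,0,0],[0,0,0,0,0],[0,0,0,0,0],[0,0,0,0,0]]' 60
python3 -m jog '[[0,0,-0.01,0,0],[0,0,-0.04,0,0],[0,0,-0.08,0,0],[0,0,-0.08,0,0]]'
python3 -c "
from h import *
st=r.sense();a=np.radians(10.5)
pen=np.array([527,-54,0.]);X=np.array([np.cos(a),np.sin(a),0]);Y=np.array([-np.sin(a),np.cos(a),0])
for n,(x,y) in dict(A1=(-54,-25),A2=(0,-25),A3=(54,-25),B1=(-27,22),B2=(27,22)).items():print(n,pen+x*X+y*Y)
print(st['tool_pos'],st['tcp_rot'],rel(st,pen-25*Y+[0,0,130]))"
```

```text
time: 16.3
tool_pos: [557.2, 168.2, 52.1]
tcp_rot: [179.1, -0.4, 25.3]
ft_force: [0.3, 0.4, -0.3]
finger_gap: 51.2
time: 16.9
tool_pos: [559.2, 168.5, 55.3]
tcp_rot: [179.0, -0.7, 25.3]
ft_force: [-1.6, -1.4, 8.6]
finger_gap: 27.2
time: 17.3
tool_pos: [562.1, 170.4, 143.6]
tcp_rot: [178.9, -1.4, 25.3]
ft_force: [1.6, 1.3, -1.4]
finger_gap: 27.3
A1 [478.46012313 -88.42209107   0.        ]
A2 [531.55588814 -78.58137269   0.        ]
A3 [584.65165315 -68.74065431   0.        ]
B1 [496.44293593 -37.28875122   0.        ]
B2 [549.53870094 -27.44803285   0.        ]
[562.0682686  170.43879387 143.6369903 ] [178.87813764  -1.36911693  25.3174406 ] [-0.1344  0.2118  0.0146]
```

```bash
python3 -m jog '[[-0.1344,0.2118,0,-8,0],[-0.1344,0.2118,0,-15.2,0],[-0.1344,0.2118,0,-15.2,0],[-0.1344,0.2118,0,-15.2,0],[-0.1344,0.2118,0,-15.2,0],[-0.1344,0.2118,0,-15.2,0],[-0.1344,0.2118,0,-15.2,0],[-0.1344,0.2118,0,-15.2,0]]'
python3 -c "
from h import *
st=r.sense();print(st['tcp_rot'],rel(st,[531.6,-78.6,69]))"
```

```text
time: 18.1
tool_pos: [531.1, -77.8, 144.7]
tcp_rot: [178.6, -1.1, 40.5]
ft_force: [-0.3, -0.1, -2.6]
finger_gap: 27.4
[178.57111567  -1.05024529  40.52657786] [-0.0016 -0.001   0.0757]
```

```bash
python3 -m jog '[[-0.001,-0.001,0.04,0,0],[-0.001,-0.001,0.065,0,0],[-0.001,-0.001,0.073,0,0],[-0.001,-0.001,0.076,0,0],[-0.001,-0.001,0.077,0,0],[-0.001,-0.001,0.077,0,0]]'
python3 -m jog '[[0,0,0,0,48],[0,0,0,0,48],[0,0,0,0,48],[0,0,-0.02,0,48],[0,0,-0.06,0,48],[0,0,-0.1,0,60],[0,0,-0.14,0,100],[0,0,-0.14,0,100]]'
cat >> fit.py <<'E'
def tray(x0,y0,name=None):
    st=r.sense();p=r.snapshot("wrist");v,s=fit(p,st,x0,y0,12,12,name);print("placed",v.round(1),round(s,1),np.round(st["tool_pos"],1),np.round(st["tcp_rot"],1))
    return st
E
python3 -c "
from fit import *
st=tray(531.6,-78.6);print(rel(st,[549,258,202]))"
```

```text
time: 18.7
tool_pos: [533.3, -78.1, 69.2]
tcp_rot: [178.5, -1.1, 40.6]
ft_force: [-0.6, -0.5, -2.2]
finger_gap: 27.0
time: 19.5
tool_pos: [532.3, -78.0, 217.0]
tcp_rot: [177.9, -1.5, 40.6]
ft_force: [0.3, 0.4, 0.6]
finger_gap: 78.0
placed [530.8 -74.8  10.2] 171.8 [532.3 -78.  217. ] [177.9  -1.5  40.6]
[ 0.2307 -0.245   0.0123]
```

```bash
python3 -m jog '[[0.2307,-0.245,0.012,0,100],[0.2307,-0.245,0.012,0,100],[0.2307,-0.245,0.012,0,100],[0.2307,-0.245,0.012,0,100],[0.2307,-0.245,0.012,0,100],[0.2307,-0.245,0.012,0,100],[0.2307,-0.245,0.012,0,100],[0.2307,-0.245,0.012,0,100]]'
sed -i 's/z49/z55.5/;s/,49\])/,55.5])/' fit.py
python3 fit.py 549 260 f2
```

```text
time: 20.35
tool_pos: [546.3, 262.6, 197.4]
tcp_rot: [178.2, -1.3, 40.8]
ft_force: [0.8, -0.2, -0.4]
finger_gap: 85.5
nut [550.8 263.3 -13.1] score 318.7 tool [546.3 262.6 197.4] [178.2  -1.3  40.8]
shift to TCP z55.5: [ 0.0005 -0.0021  0.1419] turn 23.9 -> yaw 16.9
```

```bash
python3 -m jog '[[0.0005,-0.002,0.03,8.5,60],[0.0005,-0.002,0.06,17,60],[0.0005,-0.002,0.10,23.9,55],[0.0005,-0.002,0.135,23.9,55],[0.0005,-0.002,0.1415,23.9,55],[0.0005,-0.002,0.1415,23.9,55],[0.0005,-0.002,0.1415,23.9,0],[0.0005,-0.002,0.1415,23.9,0]]' 60
python3 -m jog '[[0,0,0,0,0],[0,0,0,0,0],[0,0,0,0,0],[0,0,-0.03,0,0],[0,0,-0.07,0,0],[0,0,-0.07,0,0]]'
python3 -c "
from h import *
st=r.sense();print(st['tool_pos'],st['tcp_rot']);print(rel(st,[475,-89,130]),'turn to 40.5',st['tcp_rot'][2]-40.5,' to -19.5',st['tcp_rot'][2]+19.5)"
```

```text
time: 21.2
tool_pos: [552.8, 261.2, 58.8]
tcp_rot: [178.8, -2.2, 16.9]
ft_force: [-0.1, -1.0, 0.7]
finger_gap: 26.7
time: 21.8
tool_pos: [553.4, 263.4, 135.5]
tcp_rot: [178.9, -2.7, 16.9]
ft_force: [2.9, 0.6, -1.3]
finger_gap: 26.7
[553.36164988 263.37512615 135.51192628] [178.87255401  -2.73157414  16.87853181]
[-0.1774  0.3144  0.0032] turn to 40.5 -23.621468190584164  to -19.5 36.37853180941583
```

```bash
python3 -m jog '[[-0.18,0.313,-0.01,-8,0],[-0.18,0.313,-0.01,-16,0],[-0.18,0.313,-0.01,-23.6,0],[-0.18,0.313,-0.01,-23.6,0],[-0.18,0.313,-0.01,-23.6,0],[-0.18,0.313,-0.01,-23.6,0],[-0.18,0.313,0,-23.6,0],[-0.18,0.313,0,-23.6,0]]'
python3 -c "
from h import *
st=r.sense();print(st['tcp_rot']);print(rel(st,[471,-88,71.5]),rel(st,[482.8,-85.6,71]))"
```

```text
time: 22.6
tool_pos: [470.2, -92.5, 132.2]
tcp_rot: [177.9, -1.9, 40.3]
ft_force: [-0.1, -0.3, -2.8]
finger_gap: 26.8
[177.85032843  -1.94552502  40.2592922 ]
[ 0.0014 -0.0052  0.0606] [0.012  0.0006 0.0617]
```

```bash
python3 -m jog '[[0.001,-0.005,0.03,0,0],[0.001,-0.005,0.05,0,0],[0.001,-0.005,0.061,0,0],[0.001,-0.005,0.062,0,0],[0.004,-0.0035,0.0625,0,0],[0.008,-0.0015,0.0625,0,0],[0.012,0.0006,0.0625,0,0],[0.012,0.0006,0.0625,0,0]]'
python3 -m jog '[[0,0,0,0,42],[0,0,0,0,46],[0,0,0,0,46],[0,0,-0.02,0,46],[0,0,-0.06,0,48],[0,0,-0.1,0,60],[0,0,-0.14,0,100],[0,0,-0.14,0,100]]'
python3 -c "
from fit import *
st=tray(481,-86,'g1');tray(532,-76);print(rel(st,[641,258,202]))"
```

```text
time: 23.4
tool_pos: [483.7, -85.3, 70.5]
tcp_rot: [177.8, -2.0, 40.3]
ft_force: [0.7, 0.2, -2.7]
finger_gap: 26.2
time: 24.2
tool_pos: [479.9, -85.5, 217.7]
tcp_rot: [177.3, -2.3, 40.3]
ft_force: [1.4, -0.7, 0.2]
finger_gap: 78.2
placed [480.3 -83.4   8.8] 205.7 [479.9 -85.5 217.7] [177.3  -2.3  40.3]
placed [525.9 -73.5  11.3] 219.7 [478.8 -85.1 214.5] [177.5  -2.2  40.3]
[ 0.3441 -0.159   0.0222]
```

View pics/g1.png

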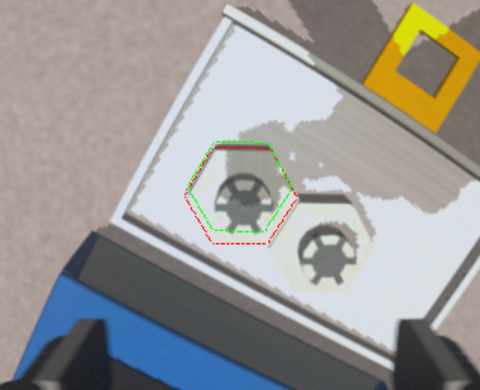

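A1 and A2 sit flat to flat in the tray (joint at px 285,215). On to the next nut.

```bash
python3 -m jog '[[0.344,-0.159,0.01,0,100],[0.344,-0.159,0.01,0,100],[0.344,-0.159,0.01,0,100],[0.344,-0.159,0.01,0,100],[0.344,-0.159,0.01,0,100],[0.344,-0.159,0.02,0,100],[0.344,-0.159,0.02,0,100],[0.344,-0.159,0.02,0,100]]'
python3 fit.py 641 260 f3
```

```text
time: 25.1
tool_pos: [637.6, 261.9, 194.4]
tcp_rot: [177.8, -1.9, 40.4]
ft_force: [-0.7, -0.7, 0.4]
finger_gap: 85.5
nut [643.2 262.1  10. ] score 262.5 tool [637.6 261.9 194.4] [177.8  -1.9  40.4]
shift to TCP z55.5: [-0.0002 -0.002   0.139 ] turn 0.4 -> yaw 40.0
```

```bash
python3 -m jog '[[0,-0.002,0.04,0.4,60],[0,-0.002,0.08,0.4,55],[0,-0.002,0.12,0.4,55],[0,-0.002,0.138,0.4,55],[0,-0.002,0.139,0.4,55],[0,-0.002,0.139,0.4,0],[0,-0.002,0.139,0.4,0],[0,-0.002,0.139,0.4,0]]' 60
python3 -m jog '[[0,0,0,0,0],[0,0,0,0,0],[0,0,-0.03,0,0],[0,0,-0.07,0,0],[0,0,-0.07,0,0]]'
python3 -c "
from h import *
st=r.sense();print(st['tool_pos'],st['tcp_rot']);print(rel(st,[598,-64,130]))"
```

```text
time: 25.95
tool_pos: [645.0, 265.7, 57.2]
tcp_rot: [177.8, -2.2, 40.1]
ft_force: [0.3, -0.5, -2.1]
finger_gap: 27.1
time: 26.45
tool_pos: [645.1, 267.6, 135.4]
tcp_rot: [177.5, -2.8, 40.1]
ft_force: [1.3, 0.1, -1.0]
finger_gap: 26.8
[645.12669357 267.61692306 135.40602375] [177.53259733  -2.78382673  40.10433829]
[-0.2496  0.2234  0.0029]
```

```bash
python3 -m jog '[[-0.2496,0.2234,-0.01,0,0],[-0.2496,0.2234,-0.01,0,0],[-0.2496,0.2234,-0.01,0,0],[-0.2496,0.2234,-0.01,0,0],[-0.2496,0.2234,0,0,0],[-0.2496,0.2234,0,0,0],[-0.2496,0.2234,0,0,0],[-0.2496,0.2234,0,0,0]]'
python3 -c "
from h import *
st=r.sense();print(st['tcp_rot']);print(rel(st,[598,-64,70]),rel(st,[586,-66.3,69.5]))"
```

```text
time: 27.25
tool_pos: [597.1, -68.6, 132.8]
tcp_rot: [177.5, -2.7, 39.8]
ft_force: [-0.4, 0.4, -2.4]
finger_gap: 26.8
[177.46158004  -2.72694     39.83596915]
[ 0.0006 -0.0058  0.0627] [-0.0101 -0.0117  0.0625]
```

```bash
python3 -m jog '[[0.0006,-0.0058,0.03,0,0],[0.0006,-0.0058,0.05,0,0],[0.0006,-0.0058,0.061,0,0],[0.0006,-0.0058,0.0627,0,0],[-0.003,-0.0078,0.0627,0,0],[-0.0065,-0.0098,0.0627,0,0],[-0.01,-0.0117,0.0627,0,0],[-0.01,-0.0117,0.0627,0,0]]'
python3 -m jog '[[0,0,0,0,42],[0,0,0,0,46],[0,0,0,0,46],[0,0,-0.02,0,46],[0,0,-0.06,0,48],[0,0,-0.1,0,60],[0,0,-0.14,0,100],[0,0,-0.14,0,100]]'
python3 -c "
from fit import *
st=tray(588,-66,'g2');print(rel(st,[647,168,202]))"
```

```text
time: 28.05
tool_pos: [586.2, -66.4, 70.2]
tcp_rot: [177.4, -2.8, 39.8]
ft_force: [-0.5, -1.0, -2.1]
finger_gap: 27.3
time: 28.85
tool_pos: [580.5, -66.6, 218.0]
tcp_rot: [176.9, -3.2, 39.9]
ft_force: [0.6, 0.2, 0.7]
finger_gap: 78.0
placed [580.8 -73.    6.4] 197.2 [580.5 -66.6 218. ] [176.9  -3.2  39.9]
[ 0.2002 -0.1387  0.0196]
```

```bash
python3 -m jog '[[0.2,-0.139,0.01,0,100],[0.2,-0.139,0.01,0,100],[0.2,-0.139,0.01,0,100],[0.2,-0.139,0.01,0,100],[0.2,-0.139,0.02,0,100],[0.2,-0.139,0.02,0,100],[0.2,-0.139,0.02,0,100]]'
python3 fit.py 647 167 f4
```

```text
time: 29.6
tool_pos: [644.4, 169.3, 195.6]
tcp_rot: [177.1, -2.9, 40.0]
ft_force: [0.1, 0.7, -0.2]
finger_gap: 85.5
nut [647.3 163.    3.4] score 321.1 tool [644.4 169.3 195.6] [177.1  -2.9  40. ]
shift to TCP z55.5: [-0.0089 -0.0003  0.14  ] turn 6.6 -> yaw 33.4
```

View pics/g2.png

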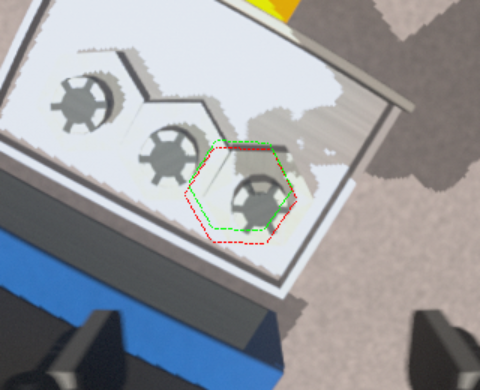

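```bash
python3 -m jog '[[-0.009,0,0.04,6.6,60],[-0.009,0,0.08,6.6,55],[-0.009,0,0.12,6.6,55],[-0.009,0,0.138,6.6,55],[-0.009,0,0.14,6.6,55],[-0.009,0,0.14,6.6,0],[-0.009,0,0.14,6.6,0],[-0.009,0,0.14,6.6,0]]' 60
python3 -m jog '[[0,0,0,0,0],[0,0,0,0,0],[0,0,-0.03,0,0],[0,0,-0.07,0,0],[0,0,-0.07,0,0]]'
python3 -c "
from h import *
st=r.sense();print(st['tool_pos'],st['tcp_rot']);print(rel(st,[550,-20,130]),st['tcp_rot'][2]-40.5)"
```

```text
time: 30.45
tool_pos: [649.2, 161.6, 58.7]
tcp_rot: [177.4, -3.4, 33.3]
ft_force: [-0.4, -1.9, 2.6]
finger_gap: 26.6
time: 30.95
tool_pos: [647.8, 163.0, 136.2]
tcp_rot: [177.1, -4.0, 33.3]
ft_force: [1.4, 0.8, -0.8]
finger_gap: 26.8
[647.76159625 163.00002857 136.1594023 ] [177.12393031  -3.97134954  33.33018839]
[-0.1822  0.0994 -0.0015] -7.169811610599886
```

Three nuts stand in a touching row with room in front. I'm carrying the fourth.

```bash
python3 -m jog '[[-0.182,0.0994,-0.01,-7.2,0],[-0.182,0.0994,-0.01,-7.2,0],[-0.182,0.0994,-0.01,-7.2,0],[-0.182,0.0994,-0.01,-7.2,0],[-0.182,0.0994,0,-7.2,0],[-0.182,0.0994,0,-7.2,0],[-0.182,0.0994,0,-7.2,0]]'
python3 -c "
from h import *
st=r.sense();print(st['tcp_rot']);print(rel(st,[550.3,-20.5,72]),rel(st,[551.6,-27.5,71.5]))"
```

```text
time: 31.65
tool_pos: [550.2, -19.3, 128.2]
tcp_rot: [176.7, -3.6, 40.5]
ft_force: [-0.2, 0.5, -3.8]
finger_gap: 26.5
[176.70063682  -3.57587045  40.52542851]
[-0.0043 -0.0023  0.056 ] [-0.0078  0.0039  0.0566]
```

```bash
python3 -m jog '[[-0.0043,-0.0023,0.025,0,0],[-0.0043,-0.0023,0.042,0,0],[-0.0043,-0.0023,0.052,0,0],[-0.0043,-0.0023,0.0565,0,0],[-0.0055,0,0.0565,0,0],[-0.007,0.002,0.0565,0,0],[-0.0078,0.0039,0.0565,0,0],[-0.0078,0.0039,0.0565,0,0]]'
python3 -c "
from h import *
st=r.sense();print(st['tool_pos'],st['ft_force'],st['tcp_rot'])"
```

```text
time: 32.45
tool_pos: [556.6, -27.5, 76.0]
tcp_rot: [176.2, -3.9, 40.6]
ft_force: [3.4, -7.1, 10.3]
finger_gap: 26.6
[556.6490335  -27.52570539  75.95141562] [ 3.43881783 -7.08346308 10.32938207] [176.24828588  -3.90064852  40.64329861]
```

```bash
python3 -m jog '[[0,0,-0.02,0,0],[0,0,-0.05,0,0],[0,0,-0.05,0,0]]'
python3 - <<'E'
from h import *
st=r.sense();print(st['tool_pos'],st['tcp_rot'])
s=r.snapshot("side");t=r.snapshot("top");w=r.snapshot("wrist")
a=cv2.resize(s["image"][180:300,260:420],(400,300),interpolation=cv2.INTER_CUBIC);b=cv2.resize(t["image"][220:310,270:390],(400,300),interpolation=cv2.INTER_CUBIC)
im=np.hstack([np.vstack([a,b]),cv2.resize(w["image"],(400,300))[:300].repeat(1,0) if 0 else np.vstack([cv2.resize(w["image"],(400,300)),np.zeros((300,400,3),np.uint8)])])
im[300:,400:]=cv2.resize(w["image"][180:420,180:500],(400,300))
cv2.imwrite("pics/c1.png",im[:,:,::-1])
E
```

```text
time: 32.75
tool_pos: [555.7, -26.1, 130.9]
tcp_rot: [175.9, -4.2, 40.8]
ft_force: [1.7, 0.0, -2.5]
finger_gap: 26.5
[555.74410098 -26.05470061 130.88719093] [175.90618833  -4.22444995  40.79799806]
```

View pics/c1.png

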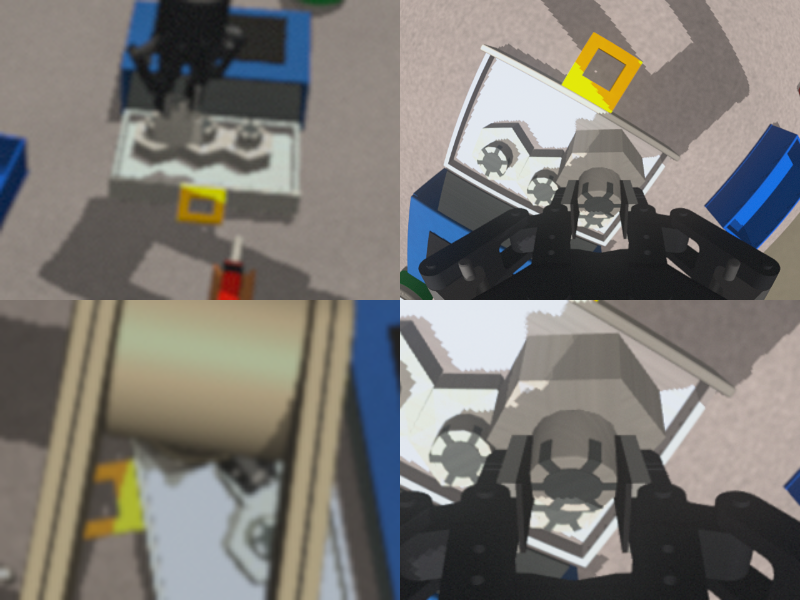

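```bash
python3 - <<'E'
from h import *
p=r.snapshot("wrist");st=r.sense()
a=np.radians(10.5);X=np.array([np.cos(a),np.sin(a)]);Y=np.array([-np.sin(a),np.cos(a)])
for n,(x,y),z in [("A1",(494,160),56),("A2",(543,187),56),("panL",(484,49),40),("panR",(677,158),40),("backL",(446,166),26),("hole",(603,73),40)]:
    w=world(p,((x-400)*1.6,y*1.6),z,st)[:2]; print(n,w.round(1),"cab",(w@X).round(1),(w@Y).round(1))
print("pen",[np.array([527,-54])@v for v in(X,Y)], "TCP",[st["tool_pos"][:2]@v for v in (X,Y)])
# nut centre held: crown top from lower right crop (572,480)->
w=np.array([180+(572-400)*.8,180+(480-300)*.8]);print(w,world(p,w,st["tool_pos"][2]-14,st)[:2],st["tool_pos"])
t=r.snapshot("top");
for uv,z in [((348.6,290.5),56),((315,290.5),40)]:
    w=world(t,uv,z)[:2];print(w,w@X,w@Y)
E
```

```text
A1 [480.2 -78.8] cab 457.8 -164.9
A2 [529.7 -71. ] cab 507.9 -166.3
panL [410.2  -9.6] cab 401.6 -84.2
panR [614.2  26.3] cab 608.7 -86.0
backL [ 434.  -141.4] cab 400.9 -218.1
hole [507.7  38. ] cab 506.1 -55.2
pen [np.float64(508.33461790962815), np.float64(-149.13388694281525)] TCP [np.float64(537.2207687035136), np.float64(-126.37544706371297)]
[317.6 324. ] [554.59478843 -29.13199028] [551.25505328 -26.35856943 124.08083351]
[483.07170969 -75.71451575] 461.18475468842286 -162.47949605193048
[484.21627425   2.81551687] 476.62111518014274 -85.47303640617889
```

The front corner is blocked by the panel: the A row stands about 6 mm too far forward. I'll use the held nut, turned flat-on and kept above panel height, to push the three crowns back into line.

```bash
cat >> h.py <<'E'
_a=np.radians(10.5);CX=np.array([np.cos(_a),np.sin(_a),0]);CY=np.array([-np.sin(_a),np.cos(_a),0])
def cab(st,pts,L=36):
    "tool shifts (m) putting the held point (L mm ahead of TCP) at cab-frame x,y; z = TCP height"
    T=toolT(st)[:3,:3];c=np.array(st["tool_pos"])+T@[0,0,L]
    print("held now cab",round(c@CX,1),round(c@CY,1),"tcp z",round(st["tool_pos"][2],1),np.round(st["tcp_rot"],1))
    for x,y,z in pts:
        d=x*CX+y*CY+np.array([0,0,z-L*T[2,2]*-1])-c;print((x,y,z),np.round(T.T@d/1000,4))
E
python3 -c "
from h import *
cab(r.sense(),[(564.5,-112,124)])"
```

```text
held now cab 540.1 -127.2 tcp z 123.7 [176.4  -3.8  40.7]
(564.5, -112, 124) [ 0.0287 -0.001   0.0016]
```

```bash
python3 -m jog '[[0.0287,-0.001,0.001,8,0],[0.0287,-0.001,0.001,16,0],[0.0287,-0.001,0.001,24,0],[0.0287,-0.001,0.001,30.2,0],[0.0287,-0.001,0.001,30.2,0],[0.0287,-0.001,0.001,30.2,0]]'
python3 -c "
from h import *
cab(r.sense(),[(564.5,-112,103),(564.5,-132,103),(511,-114,103),(511,-132,103),(457.5,-114,103),(457.5,-132,103),(480,-112,135)])"
```

```text
time: 33.6
tool_pos: [571.4, -6.9, 123.4]
tcp_rot: [178.8, -5.0, 10.6]
ft_force: [0.1, -0.3, -2.8]
finger_gap: 26.5
held now cab 563.7 -111.7 tcp z 123.4 [178.8  -5.   10.6]
(564.5, -112, 103) [-0.001  -0.0001  0.0204]
(564.5, -132, 103) [-0.001   0.0199  0.0208]
(511, -114, 103) [-0.0543  0.0019  0.0157]
(511, -132, 103) [-0.0543  0.0199  0.0161]
(457.5, -114, 103) [-0.1076  0.0019  0.0111]
(457.5, -132, 103) [-0.1076  0.0199  0.0115]
(480, -112, 135) [-0.0824  0.0006 -0.0189]
```

```bash
python3 -m jog '[[-0.001,0,0.018,0,0],[-0.001,0,0.0205,0,0],[-0.001,0.008,0.0207,0,0],[-0.001,0.015,0.0207,0,0],[-0.001,0.02,0.0208,0,0],[-0.001,0.02,0.0208,0,0],[-0.001,0.01,0.0205,0,0],[-0.001,0.001,0.0205,0,0]]'
python3 -m jog '[[-0.027,0,-0.0023,0,0],[-0.0535,0,-0.0047,0,0],[-0.0535,0.0,-0.0047,0,0],[-0.0535,0.009,-0.0047,0,0],[-0.0535,0.015,-0.0047,0,0],[-0.0535,0.02,-0.0047,0,0],[-0.0535,0.02,-0.0047,0,0],[-0.0535,0.0,-0.0047,0,0]]'
python3 -c "
from h import *
cab(r.sense(),[(511,-132,103),(457.5,-114,103),(457.5,-132,103),(480,-112,135)])"
```

```text
time: 34.4
tool_pos: [572.4, -7.5, 103.1]
tcp_rot: [178.8, -5.0, 10.6]
ft_force: [-0.2, -0.5, -3.1]
finger_gap: 26.6
time: 35.2
tool_pos: [520.5, -18.9, 103.5]
tcp_rot: [178.8, -5.0, 10.4]
ft_force: [0.4, 0.1, -3.4]
finger_gap: 26.3
held now cab 511.5 -114.2 tcp z 103.5 [178.8  -5.   10.4]
(511, -132, 103) [-0.0005  0.0178  0.0008]
(457.5, -114, 103) [-0.0538 -0.     -0.0043]
(457.5, -132, 103) [-0.0538  0.018  -0.0039]
(480, -112, 135) [-0.0286 -0.0014 -0.0342]
```

```bash
python3 -m jog '[[-0.03,0,-0.0023,0,0],[-0.0538,0,-0.0043,0,0],[-0.0538,0.0,-0.0043,0,0],[-0.0538,0.009,-0.004,0,0],[-0.0538,0.015,-0.004,0,0],[-0.0538,0.018,-0.004,0,0],[-0.0538,0.018,-0.004,0,0],[-0.0538,0.0,-0.004,0,0]]'
python3 -m jog '[[0,0,-0.03,0,0],[0,0,-0.04,-8,0],[0,0,-0.04,-16,0],[0,0,-0.04,-24,0],[0,0,-0.04,-30.2,0],[0,0,-0.04,-30.2,0]]'
python3 - <<'E'
from look import *
look('w8',[]);s=r.snapshot('side');save(s,'s8',(260,180,420,300),5);t=r.snapshot('top');save(t,'t8',(270,220,390,310),5)
cab(r.sense(),[(537.5,-123,120)])
E
```

```text
time: 36.0
tool_pos: [468.2, -29.9, 103.0]
tcp_rot: [178.7, -5.1, 10.3]
ft_force: [0.4, 0.4, -3.1]
finger_gap: 26.9
time: 36.6
tool_pos: [464.7, -29.5, 142.8]
tcp_rot: [176.3, -3.7, 40.7]
ft_force: [0.4, 0.9, -3.6]
finger_gap: 26.7
w8 [464.7 -29.5 142.8] [176.3  -3.7  40.7]
held now cab 454.6 -114.5 tcp z 142.7 [176.4  -3.7  40.4]
(537.5, -123, 120) [0.066  0.0468 0.0301]
```

```bash
python3 - <<'E'
from h import *
print("side", end=" ")
s=r.snapshot('side')
for d in r.pinpoint(s,'nut1_mid')[:9]:
    w=world(s,d["uv"],34);print(round(d["conf"],2),np.round(d["uv"]),(w@CX).round(1),(w@CY).round(1))
t=r.snapshot('top');print("top")
for d in r.pinpoint(t,'nut1_mid')[:9]:
    w=world(t,d["uv"],34);print(round(d["conf"],2),np.round(d["uv"]),(w@CX).round(1),(w@CY).round(1))
# crown edge-based: dark slot disc? grey mat local
g=cv2.cvtColor(s["image"],cv2.COLOR_RGB2GRAY)[190:270,270:390]
E
```

```text
side 0.9 [306. 417.] 549.8 398.7
0.61 [360. 236.] 458.4 -172.6
top
0.84 [113. 293.] 552.5 383.6
0.63 [507. 302.] 372.4 -530.3
```

```bash
python3 -m jog '[[0.0665,0.048,0.01,0,0],[0.0665,0.048,0.02,0,0],[0.0665,0.048,0.03,0,0],[0.0665,0.048,0.03,0,0]]'
python3 -c "
from h import *
cab(r.sense(),[(538.3,-124.5,76),(538.3,-124.5,72),(538.3,-129,72)])"
```

```text
time: 37.35
tool_pos: [547.5, -22.9, 117.9]
tcp_rot: [176.6, -3.6, 40.5]
ft_force: [-1.4, 0.2, -4.8]
finger_gap: 26.6
held now cab 537.1 -123.1 tcp z 117.9 [176.6  -3.6  40.5]
(538.3, -124.5, 76) [-0.0023 -0.0007  0.0418]
(538.3, -124.5, 72) [-0.0026 -0.001   0.0458]
(538.3, -129, 72) [-0.0048  0.0029  0.0459]
```

```bash
python3 -m jog '[[-0.002,-0.0007,0.02,0,0],[-0.0023,-0.0007,0.034,0,0],[-0.0023,-0.0007,0.0418,0,0],[-0.0025,-0.001,0.0445,0,0],[-0.0026,-0.001,0.046,0,0],[-0.0026,-0.001,0.046,0,0]]'
python3 -c "
from h import *
cab(r.sense(),[(538.3,-124.5,72),(538.3,-129,72)])"
```

```text
time: 37.95
tool_pos: [551.5, -26.6, 76.1]
tcp_rot: [176.1, -3.7, 40.4]
ft_force: [-5.3, -10.7, 18.3]
finger_gap: 26.8
held now cab 540.6 -127.6 tcp z 76.1 [176.1  -3.7  40.4]
(538.3, -124.5, 72) [-0.0007 -0.0041  0.0038]
(538.3, -129, 72) [-0.003  -0.0002  0.0039]
```

```bash
python3 -m jog '[[0,0,-0.001,0,0],[0,0,-0.0015,0,0],[0,0,-0.0015,0,40],[0,0,-0.0015,0,46],[0,0,-0.0015,0,46],[0,0,-0.0015,0,46]]'
python3 -m jog '[[0,0,-0.03,0,46],[0,0,-0.07,0,48],[0,0,-0.1,0,60],[0.02,0.035,-0.12,0,100],[0.02,0.035,-0.12,0,100],[0.02,0.035,-0.12,0,100]]'
python3 - <<'E'
from h import *
st=r.sense();w=r.snapshot("wrist");save(w,"w9");cab(st,[],0)
t=r.snapshot("top");s=r.snapshot("side")
for p,n in((w,"w"),(t,"t"),(s,"s")):
  for d in r.pinpoint(p,'nut1_mid')[:9]:
    q=world(p,d["uv"],34,st);print(n,round(d["conf"],2),np.round(d["uv"]),(q@CX).round(1),(q@CY).round(1))
a=cv2.resize(s["image"][180:300,260:420],(400,300),interpolation=cv2.INTER_CUBIC);b=cv2.resize(t["image"][220:310,270:390],(400,300),interpolation=cv2.INTER_CUBIC)
cv2.imwrite("pics/c2.png",np.vstack([np.hstack([a,b]),cv2.resize(w["image"][50:350,100:500],(400,300)).repeat(1,0) if 0 else np.hstack([w["image"][0:300,120:520],cv2.resize(w["image"],(400,300))])])[:,:,::-1])
E
```

```text
time: 38.55
tool_pos: [551.2, -26.4, 77.4]
tcp_rot: [176.2, -3.7, 40.5]
ft_force: [-0.5, -0.3, 0.3]
finger_gap: 39.3
time: 39.15
tool_pos: [578.5, -39.2, 200.9]
tcp_rot: [176.1, -3.7, 40.4]
ft_force: [0.5, 0.3, -0.0]
finger_gap: 85.7
held now cab 561.6 -143.9 tcp z 200.9 [176.1  -3.7  40.4]
w 0.85 [172. 186.] 456.2 -172.2
w 0.51 [114. 449.] 491.8 -518.6
t 0.89 [354. 292.] 458.3 -176.6
t 0.84 [113. 297.] 543.8 385.9
s 0.96 [304. 415.] 553.4 394.4
s 0.78 [363. 236.] 449.8 -173.5
```

View pics/c2.png

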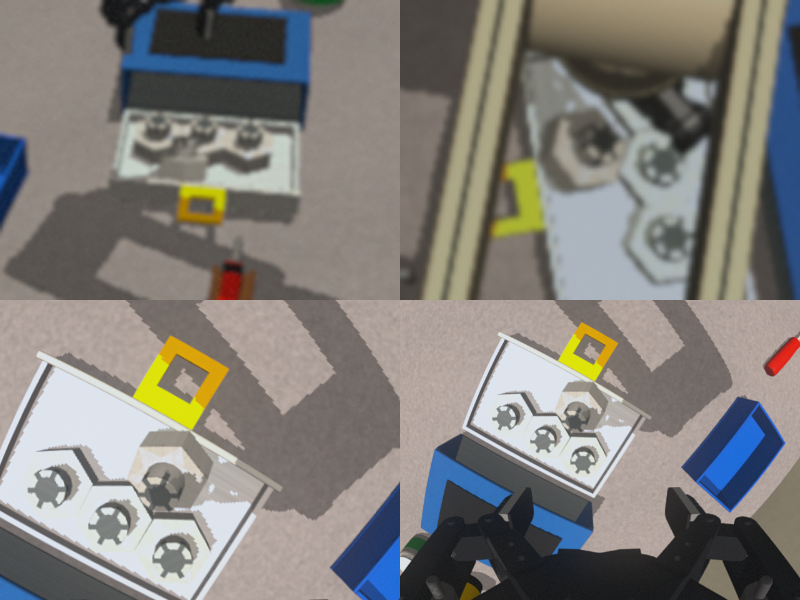

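The side view shows the fourth nut leaning back, with its front raised near the panel (wrist px 285,190). I'll take it out, set it upright on the bench and place it again. All 16 views are used, so the rest goes by numbers.

```bash
python3 - <<'E'
from h import *
w=r.snapshot("wrist");st=r.sense()
def c(uv,z): q=world(w,uv,z,st); return (q@CX).round(1),(q@CY).round(1)
for n,uv,z in [("A1",(166,187),56),("A2",(228,222),56),("A3",(294,255),56),("B2",(285,190),56),("B2",(285,190),64),("B2 hexfront",(285,132),40),("hexfront",(285,132),50),("panL",(160,54),40),("panR",(400,187),40),("wallR low",(330,303),26)]: print(n,z,c(uv,z))
cab(st,[(538,-136,110)],20)
E
```

```text
A1 56 (np.float64(456.2), np.float64(-166.8))
A2 56 (np.float64(509.3), np.float64(-168.3))
A3 56 (np.float64(563.9), np.float64(-167.4))
B2 56 (np.float64(534.6), np.float64(-127.7))
B2 64 (np.float64(534.1), np.float64(-126.3))
B2 hexfront 40 (np.float64(514.5), np.float64(-92.5))
hexfront 50 (np.float64(514.6), np.float64(-92.1))
panL 40 (np.float64(400.2), np.float64(-82.7))
panR 40 (np.float64(611.2), np.float64(-84.6))
wallR low 26 (np.float64(618.7), np.float64(-201.7))
held now cab 562.2 -143.8 tcp z 199.7 [176.2  -3.6  40.5]
(538, -136, 110) [-0.0228 -0.0246  0.087 ]
```

```bash
python3 -c "
from h import *
cab(r.sense(),[(533.5,-124.5,100),(533.5,-124.5,73)],18)"
```

```text
held now cab 562.0 -143.7 tcp z 199.7 [176.2  -3.6  40.5]
(533.5, -124.5, 100) [-0.0214 -0.0374  0.0963]
(533.5, -124.5, 73) [-0.0231 -0.0391  0.1232]
```

```bash
python3 -m jog '[[-0.0214,-0.0374,0.04,0,44],[-0.0214,-0.0374,0.075,0,44],[-0.022,-0.038,0.1,0,44],[-0.0226,-0.0385,0.115,0,44],[-0.0231,-0.039,0.1232,0,44],[-0.0231,-0.039,0.1232,0,44],[-0.0231,-0.039,0.1232,0,0],[-0.0231,-0.039,0.1232,0,0]]' 60
python3 -m jog '[[0,0,0,0,0],[0,0,0,0,0],[0,0,-0.02,0,0],[0,0,-0.06,0,0],[0,0,-0.08,0,0],[0,0,-0.08,0,0]]'
python3 -c "
from h import *
st=r.sense();print(rel(st,[560,175,150]))"
```

```text
time: 40.3
tool_pos: [547.7, -25.4, 75.1]
tcp_rot: [176.0, -3.8, 40.5]
ft_force: [3.3, 0.6, 5.0]
finger_gap: 27.3
time: 40.9
tool_pos: [541.6, -24.9, 157.7]
tcp_rot: [175.8, -4.0, 40.5]
ft_force: [1.2, -0.6, -3.2]
finger_gap: 27.4
[ 0.1429 -0.141   0.0075]
```

```bash
python3 -m jog '[[0.143,-0.141,0,0,0],[0.143,-0.141,0,0,0],[0.143,-0.141,0,0,0],[0.143,-0.141,0.02,0,0],[0.143,-0.141,0.05,0,0],[0.143,-0.141,0.07,0,0],[0.143,-0.141,0.08,0,0],[0.143,-0.141,0.085,0,0]]'
python3 -m jog '[[0,0,0.003,0,0],[0,0,0.006,0,0],[0,0,0.006,0,0]]'
```

```text
time: 41.7
tool_pos: [565.8, 173.6, 69.7]
tcp_rot: [176.0, -3.7, 40.5]
ft_force: [0.2, -0.2, -2.8]
finger_gap: 27.5
time: 42.0
tool_pos: [566.7, 173.2, 64.1]
tcp_rot: [176.0, -3.8, 40.4]
ft_force: [0.1, -0.6, -3.3]
finger_gap: 27.7
```

```bash
python3 -m jog '[[0,0,0.002,0,0],[0,0,0.004,0,0],[0,0,0.004,0,0],[0,0,0.004,0,30],[0,0,0.004,0,48],[0,0,0.004,0,55],[0,0,0.004,0,55],[0,0,-0.02,0,55]]'
python3 -m jog '[[0,0,-0.05,0,60],[-0.008,0.01,-0.1,0,100],[-0.008,0.01,-0.125,0,100],[-0.008,0.01,-0.125,0,100]]'
python3 fit.py 567 170 f5
```

```text
time: 42.8
tool_pos: [562.3, 172.8, 80.6]
tcp_rot: [176.1, -3.4, 40.4]
ft_force: [-0.9, -0.4, -0.1]
finger_gap: 47.0
time: 43.2
tool_pos: [554.4, 162.0, 211.8]
tcp_rot: [175.8, -3.9, 40.4]
ft_force: [1.2, -0.0, 0.4]
finger_gap: 85.5
nut [564.6 190.8  17.3] score 309.3 tool [554.4 162.  211.8] [175.8  -3.9  40.4]
shift to TCP z55.5: [ 0.0156 -0.0267  0.1562] turn -6.8 -> yaw 47.3
```

```bash
python3 -m jog '[[0.0156,-0.0267,0.01,-8.5,100],[0.0156,-0.0267,0.01,-17,100],[0.0156,-0.0267,0.01,-25.5,100],[0.0156,-0.0267,0.01,-34,100],[0.0156,-0.0267,0.01,-42.5,100],[0.0156,-0.0267,0.01,-51,100],[0.0156,-0.0267,0.01,-59.5,100],[0.0156,-0.0267,0.01,-66.9,100]]'
python3 - <<'E'
from fit import *
pick(564.6,190.8,None,15)
st=r.sense();p=r.snapshot("wrist");v,s=fit(p,st,564.6,190.8,15);q=np.array([v[0],v[1],0]);print(v,s)
cab(st,[(q@CX,q@CY,90),(q@CX,q@CY,57)],18)
E
```

```text
time: 44.05
tool_pos: [547.9, 192.0, 195.6]
tcp_rot: [175.2, 2.3, 107.4]
ft_force: [-0.7, 0.0, -0.1]
finger_gap: 85.2
nut [565.2 190.6  16.6] score 328.8 tool [547.9 192.  195.6] [175.2   2.3 107.4]
shift to TCP z55.5: [-0.0011  0.0042  0.1411] turn 0.9 -> yaw 106.6
[565.1444336  190.87816267  16.94913153] 331.9134521484375
held now cab 575.3 88.4 tcp z 195.7 [175.2   2.3 107.9]
(np.float64(590.4658200993508), np.float64(84.69249735380254), 90) [-0.0014  0.0056  0.1066]
(np.float64(590.4658200993508), np.float64(84.69249735380254), 57) [-1.000e-04  2.800e-03  1.395e-01]
```

```bash
python3 -m jog '[[-0.001,0.005,0.05,0.7,60],[-0.001,0.005,0.09,0.7,55],[-0.0005,0.004,0.12,0.7,55],[-0.0001,0.0028,0.136,0.7,55],[-0.0001,0.0028,0.1395,0.7,55],[-0.0001,0.0028,0.1395,0.7,55],[-0.0001,0.0028,0.1395,0.7,0],[-0.0001,0.0028,0.1395,0.7,0]]' 60
python3 -m jog '[[0,0,0,0,0],[0,0,0,0,0],[0,0,0,0,0]]'
python3 -m jog '[[0,0,-0.03,0,0],[0,0,-0.07,0,0],[0,0,-0.09,0,0],[0,0,-0.09,0,0]]'
python3 -c "
from h import *
st=r.sense();cab(st,[(564.5,-110,125)]);print('turn to 70.5:',st['tcp_rot'][2]-70.5)"
```

```text
time: 44.95
tool_pos: [565.2, 191.5, 60.0]
tcp_rot: [174.9, 2.2, 106.5]
ft_force: [-2.1, -1.4, 5.4]
finger_gap: 26.6
time: 45.25
tool_pos: [565.2, 191.5, 60.1]
tcp_rot: [174.9, 2.2, 106.5]
ft_force: [-0.7, -0.1, -4.2]
finger_gap: 26.6
time: 45.65
tool_pos: [558.8, 193.3, 154.0]
tcp_rot: [174.5, 2.2, 106.5]
ft_force: [1.6, 0.1, -2.7]
finger_gap: 26.5
held now cab 588.3 87.2 tcp z 154.0 [174.5   2.2 106.5]
(564.5, -110, 125) [-0.1924 -0.0475  0.032 ]
turn to 70.5: 35.97705193916835
```

```bash
cat >> h.py <<'E'
def cabo(st,o,pts):
    T=toolT(st)[:3,:3];c=np.array(st["tool_pos"])+T@np.array(o)
    print("nut now cab",round(c@CX,1),round(c@CY,1),"bottom z",round(c[2]-22,1),np.round(st["tcp_rot"],1))
    for x,y,z in pts: print((x,y,z),np.round(T.T@(x*CX+y*CY+np.array([0,0,z+22])-c)/1000,4))
def grip_off(pos,rot,nut): return toolT(dict(tool_pos=pos,tcp_rot=rot))[:3,:3].T@(np.array(nut)-np.array(pos))
E
python3 -m jog '[[-0.1924,-0.0475,0.01,8.5,0],[-0.1924,-0.0475,0.02,17,0],[-0.1924,-0.0475,0.03,25.5,0],[-0.1924,-0.0475,0.032,34,0],[-0.1924,-0.0475,0.032,36,0],[-0.1924,-0.0475,0.032,36,0],[-0.1924,-0.0475,0.032,36,0]]'
python3 -c "
from h import *
o=grip_off([565.2,191.5,60.1],[174.9,2.2,106.5],[565.1,190.8,22]);print(o)
cabo(r.sense(),o,[(564.5,-112,43),(564.5,-135.5,43),(511,-135.5,43),(511,-112,43)])"
```

```text
time: 46.35
tool_pos: [570.6, -4.5, 123.5]
tcp_rot: [174.4, -1.4, 70.7]
ft_force: [0.0, 0.6, -3.4]
finger_gap: 26.3
[ 0.82027702 -3.68009578 37.91957332]
nut now cab 561.1 -106.9 bottom z 63.4 [174.4  -1.4  70.7]
(564.5, -112, 43) [-0.0032  0.0034  0.0208]
(564.5, -135.5, 43) [-0.0236  0.0151  0.0214]
(511, -135.5, 43) [-0.0502 -0.0311  0.0162]
(511, -112, 43) [-0.0298 -0.0427  0.0156]
```

```bash
python3 -m jog '[[-0.0032,0.0034,0.018,0,0],[-0.0032,0.0034,0.021,0,0],[-0.013,0.009,0.021,0,0],[-0.019,0.0125,0.0212,0,0],[-0.0236,0.0151,0.0214,0,0],[-0.0236,0.0151,0.0214,0,0],[-0.015,0.01,0.021,0,0],[-0.0032,0.0034,0.021,0,0]]'
python3 -c "
from h import *
o=[.82,-3.68,37.92]
cabo(r.sense(),o,[(511,-112,43),(511,-123,43),(511,-130,43),(511,-135.5,43),(457.5,-112,43),(457.5,-123,43),(457.5,-130,43),(457.5,-135.5,43)])"
```

```text
time: 47.15
tool_pos: [574.8, -8.5, 103.2]
tcp_rot: [174.3, -1.4, 70.7]
ft_force: [-0.3, 0.3, -4.1]
finger_gap: 26.2
nut now cab 564.6 -111.6 bottom z 43.1 [174.3  -1.4  70.7]
(511, -112, 43) [-0.027  -0.046  -0.0051]
(511, -123, 43) [-0.0365 -0.0405 -0.0048]
(511, -130, 43) [-0.0426 -0.037  -0.0046]
(511, -135.5, 43) [-0.0474 -0.0343 -0.0045]
(457.5, -112, 43) [-0.0536 -0.0921 -0.0104]
(457.5, -123, 43) [-0.0632 -0.0866 -0.0101]
(457.5, -130, 43) [-0.0692 -0.0832 -0.0099]
(457.5, -135.5, 43) [-0.074  -0.0804 -0.0097]
```

```bash
python3 -m jog '[[-0.027,-0.046,-0.0051,0,0],[-0.027,-0.046,-0.0051,0,0],[-0.0365,-0.0405,-0.0048,0,0],[-0.0426,-0.037,-0.0046,0,0],[-0.0474,-0.0343,-0.0045,0,0],[-0.0474,-0.0343,-0.0045,0,0],[-0.0365,-0.0405,-0.0048,0,0],[-0.027,-0.046,-0.0051,0,0]]'
python3 -m jog '[[-0.0266,-0.0461,-0.0053,0,0],[-0.0266,-0.0461,-0.0053,0,0],[-0.0362,-0.0406,-0.005,0,0],[-0.0422,-0.0372,-0.0048,0,0],[-0.047,-0.0344,-0.0046,0,0],[-0.047,-0.0344,-0.0046,0,0],[-0.0362,-0.0406,-0.005,0,0],[-0.0266,-0.0461,-0.0053,0,0]]'
python3 -m jog '[[0,0,-0.03,-8.5,0],[0.0,0.0,-0.05,-17,0],[0.0,0.0,-0.05,-25.5,0],[0,0,-0.05,-29.8,0],[0,0,-0.05,-29.8,0]]'
python3 - <<'E'
from h import *
s=r.snapshot('side');t=r.snapshot('top')
for p in(s,t):
  for d in r.pinpoint(p,'nut1_mid')[:5]:
    w=world(p,d["uv"],34);print(round(d["conf"],2),np.round(d["uv"]),(w@CX).round(1),(w@CY).round(1))
cabo(r.sense(),[.82,-3.68,37.92],[(538,-128,50),(455,-110,80)])
E
```

```text
time: 47.95
tool_pos: [522.2, -17.9, 103.0]
tcp_rot: [174.4, -1.5, 70.6]
ft_force: [0.1, 0.1, -3.3]
finger_gap: 26.4
time: 48.75
tool_pos: [469.5, -26.9, 102.9]
tcp_rot: [174.4, -1.5, 70.5]
ft_force: [-0.5, -0.1, -2.7]
finger_gap: 26.0
time: 49.25
tool_pos: [464.3, -25.5, 152.6]
tcp_rot: [174.4, 1.5, 100.3]
ft_force: [-0.8, -0.1, -3.8]
finger_gap: 26.4
0.9 [302. 417.] 557.1 400.3
0.71 [316. 371.] 541.7 291.9
0.63 [360. 234.] 459.6 -183.0
0.55 [339. 272.] 510.6 -148.9
nut now cab 451.7 -110.4 bottom z 92.2 [174.4   1.5 100.1]
(538, -128, 50) [-0.0159  0.0818  0.0508]
(455, -110, 80) [0.0007 0.0021 0.0124]
```

```bash
python3 -m jog '[[-0.0155,0.082,0.01,-0.3,0],[-0.0155,0.082,0.02,-0.3,0],[-0.0155,0.082,0.035,-0.3,0],[-0.0155,0.082,0.05,-0.3,0],[-0.0155,0.082,0.05,-0.3,0]]'
python3 -c "
from h import *
cabo(r.sense(),[.82,-3.68,37.92],[(538,-127,30),(538,-127,16),(538,-127,13),(538,-132.5,12)])"
```

```text
time: 49.95
tool_pos: [549.4, -26.8, 107.2]
tcp_rot: [174.8, 1.4, 100.4]
ft_force: [-1.1, 0.5, -4.0]
finger_gap: 26.3
nut now cab 535.1 -126.5 bottom z 47.0 [174.8   1.4 100.4]
(538, -127, 30) [-0.0001  0.0014  0.0172]
(538, -127, 16) [0.0003 0.0001 0.0312]
(538, -127, 13) [ 0.0004 -0.0002  0.0342]
(538, -132.5, 12) [-0.0051 -0.0003  0.0353]
```

```bash
python3 -m jog '[[0,0.0014,0.012,0,0],[0,0.001,0.022,0,0],[0.0003,0,0.03,0,0],[0.0004,0,0.0342,0,0],[0.0004,0,0.0342,0,0]]'
python3 -c "
from h import *
cabo(r.sense(),[.82,-3.68,37.92],[(538,-127,12),(538,-132.5,12)])"
```

```text
time: 50.45
tool_pos: [558.1, -27.6, 80.9]
tcp_rot: [174.1, 1.6, 100.3]
ft_force: [-8.4, -0.8, 38.6]
finger_gap: 26.0
nut now cab 543.9 -129.1 bottom z 20.8 [174.1   1.6 100.3]
(538, -127, 12) [ 0.0023 -0.0068  0.0081]
(538, -132.5, 12) [-0.0032 -0.0068  0.0082]
```

```bash
python3 -m jog '[[0,0,-0.03,0,0],[0,0,-0.07,0,0],[0,0,-0.07,0,0],[0.208,0.042,-0.07,0,0],[0.208,0.042,-0.07,0,0],[0.208,0.042,-0.07,0,0],[0.208,0.042,-0.07,0,0],[0.208,0.042,-0.07,0,0]]'
python3 - <<'E'
from h import *
st=r.sense();print(st["tcp_rot"],rel(st,[562,185,68]),rel(st,[562,185,62]))
# inspect held nut & tray by side camera numerically
s=r.snapshot("side")
for l in("nut1_mid",):
  for d in r.pinpoint(s,l)[:6]: w=world(s,d["uv"],34);print(round(d["conf"],2),np.round(d["uv"]),(w@CX).round(1),(w@CY).round(1))
E
```

```text
time: 51.25
tool_pos: [553.1, 189.8, 148.0]
tcp_rot: [174.1, 1.5, 100.5]
ft_force: [-0.1, -1.0, -3.4]
finger_gap: 26.3
[174.12326162   1.4950979  100.53608214] [-0.0043 -0.0004  0.0805] [-0.0041 -0.001   0.0865]
0.71 [357. 234.] 466.6 -177.6
0.56 [305. 417.] 552.4 399.6
0.26 [348. 310.] 480.2 113.7
```

```bash
python3 -m jog '[[-0.0043,-0.0004,0.04,0,0],[-0.0043,-0.0004,0.07,0,0],[-0.0043,-0.0005,0.0805,0,0],[-0.0042,-0.0007,0.0835,0,0],[-0.0041,-0.001,0.0865,0,0],[-0.0041,-0.001,0.0865,0,0]]'
python3 -m jog '[[0,0,0,0,30],[0,0,0,0,48],[0,0,0,0,55],[0,0,0,0,55],[0,0,-0.03,0,55],[0,0,-0.08,0,60],[0,0,-0.13,0,100],[0,0,-0.15,0,100]]'
python3 -m jog '[[-0.244,-0.0014,0,0,100],[-0.244,-0.0014,0,0,100],[-0.244,-0.0014,0,0,100],[-0.244,-0.0014,0,0,100],[-0.244,-0.0014,0,0,100],[-0.244,-0.0014,0,0,100],[-0.244,-0.0014,0,0,100]]'
cat > ortho.py <<'E'
from fit import *
def ortho(p,st,z,x0=395,x1=630,y0=-235,y1=-60,s=2):
    gx,gy=np.meshgrid(np.arange(x0,x1,1/s),np.arange(y1,y0,-1/s))
    P=gx[...,None]*CX+gy[...,None]*CY+np.array([0,0,z]);q=proj(p,st,P.reshape(-1,3)).reshape(*gx.shape,2).astype(np.float32)
    return cv2.remap(p["image"],q,None,cv2.INTER_LINEAR)
def crowns(p,st,z=56,x0=395,x1=630,y0=-235,y1=-60):
    g=cv2.GaussianBlur(cv2.cvtColor(ortho(p,st,z,x0,x1,y0,y1),cv2.COLOR_RGB2GRAY),(0,0),1.5)
    c=cv2.HoughCircles(g,cv2.HOUGH_GRADIENT,1.5,60,param1=80,param2=22,minRadius=26,maxRadius=34)
    return [] if c is None else [(round(x0+a/2,1),round(y1-b/2,1),round(k/2,1)) for a,b,k in c[0][:8]]
E
python3 - <<'E'
from ortho import *
st=r.sense();p=r.snapshot("wrist");save(p,"w10");print(st["tool_pos"],st["tcp_rot"])
np.savez("w10.npz",pos=st["tool_pos"],rot=st["tcp_rot"])
print(crowns(p,st))
o=ortho(p,st,40);g=cv2.cvtColor(o,cv2.COLOR_RGB2GRAY).astype(int)
for X in (470,500,540,570): 
    col=g[:,(X-395)*2-2:(X-395)*2+3].mean(1).astype(int);print(X,[int(v) for v in col[20:110:2]],"from Y=-70 step -1")
cv2.imwrite("pics/o10.png",o[:,:,::-1])
E
```

```text
time: 51.95
tool_pos: [563.3, 182.1, 63.4]
tcp_rot: [174.0, 1.6, 100.5]
ft_force: [-0.9, -0.3, -4.0]
finger_gap: 26.3
time: 52.75
tool_pos: [549.4, 184.0, 219.4]
tcp_rot: [173.5, 1.6, 100.5]
ft_force: [0.3, 0.3, 0.7]
finger_gap: 78.1
time: 53.45
tool_pos: [592.6, -57.2, 226.2]
tcp_rot: [173.5, 1.6, 100.4]
ft_force: [-1.1, 0.6, -0.1]
finger_gap: 85.6
[592.59077147 -57.15974631 226.16323485] [173.51940839   1.5704468  100.35206098]
[(np.float32(459.1), np.float32(-172.9), np.float32(15.7)), (np.float32(567.1), np.float32(-178.9), np.float32(14.9)), (np.float32(515.4), np.float32(-172.9), np.float32(14.0))]
470 [174, 174, 172, 172, 173, 173, 173, 171, 171, 172, 172, 172, 173, 174, 173, 188, 221, 229, 230, 230, 209, 127, 101, 103, 103, 102, 130, 211, 231, 230, 230, 230, 230, 230, 231, 230, 230, 230, 230, 230, 230, 231, 230, 231, 230] from Y=-70 step -1
500 [203, 204, 204, 204, 204, 204, 204, 204, 204, 204, 204, 204, 204, 205, 201, 180, 207, 227, 229, 230, 223, 160, 106, 103, 103, 101, 107, 188, 228, 231, 230, 230, 230, 230, 231, 230, 230, 230, 230, 230, 231, 231, 231, 230, 230] from Y=-70 step -1
540 [119, 120, 120, 121, 123, 124, 125, 126, 126, 152, 174, 177, 177, 176, 176, 175, 190, 218, 228, 228, 228, 204, 130, 101, 100, 100, 98, 134, 215, 230, 230, 230, 231, 230, 230, 230, 230, 230, 230, 230, 230, 230, 230, 230, 230] from Y=-70 step -1
570 [119, 119, 120, 120, 121, 120, 119, 118, 118, 119, 121, 122, 122, 120, 119, 118, 126, 148, 161, 167, 173, 186, 147, 102, 98, 97, 97, 120, 188, 227, 231, 230, 229, 229, 229, 230, 230, 230, 230, 230, 230, 230, 230, 230, 230] from Y=-70 step -1
```

The rectified view gives panel inner face Y=-91 and crowns A1 (459,-173), A2 (515,-173), A3 (567,-179). A1 and A2 were pushed back about 6 mm less than A3, which pinched the pocket. I'll grip A2 and A1 and slide them back.

```bash
python3 -c "
from h import *
cab(r.sense(),[(514,-173,100),(514,-173,71)],18)"
```

```text
held now cab 574.3 -163.5 tcp z 226.0 [173.5   1.6 100.5]
(514, -173, 100) [-0.0062 -0.0741  0.1186]
(514, -173, 71) [-0.0054 -0.0774  0.1474]
```

```bash
python3 -m jog '[[-0.0062,-0.0741,0.05,0,48],[-0.0062,-0.0741,0.10,0,48],[-0.0062,-0.0741,0.1186,0,48],[-0.0058,-0.076,0.132,0,48],[-0.0054,-0.0774,0.1474,0,48],[-0.0054,-0.0774,0.1474,0,48],[-0.0054,-0.0774,0.1474,0,0],[-0.0054,-0.0774,0.1474,0,0]]' 40
python3 -m jog '[[0,0,0,0,0],[0,0,0,0,0]]'
python3 -c "
from h import *
st=r.sense();cab(st,[],18)"
python3 -m jog '[[-0.002,0,0,0,0],[-0.004,0,0,0,0],[-0.0065,0,0,0,0],[-0.0065,0,0,0,0],[-0.0065,0,0,0,46],[-0.0065,0,0,0,46],[-0.0065,0,-0.02,0,46],[-0.0065,0,-0.05,0,46]]'
python3 -c "
from h import *
cab(r.sense(),[(458,-173,110),(458,-173,90),(458,-173,71)],18)"
```

```text
time: 54.3
tool_pos: [535.9, -75.8, 72.5]
tcp_rot: [173.5, 1.6, 100.5]
ft_force: [-2.3, 0.4, 3.1]
finger_gap: 27.1
time: 54.5
tool_pos: [536.1, -75.4, 72.8]
tcp_rot: [173.4, 1.6, 100.5]
ft_force: [-0.2, -0.0, -2.3]
finger_gap: 27.1
held now cab 515.4 -172.3 tcp z 72.8 [173.4   1.6 100.5]
time: 55.3
tool_pos: [530.1, -81.1, 121.4]
tcp_rot: [173.6, 1.5, 100.5]
ft_force: [0.6, -0.8, 0.9]
finger_gap: 39.5
held now cab 508.4 -176.8 tcp z 121.4 [173.6   1.5 100.5]
(458, -173, 110) [ 0.0042 -0.0514  0.0056]
(458, -173, 90) [ 0.0047 -0.0536  0.0255]
(458, -173, 71) [ 0.0052 -0.0557  0.0444]
```

```bash
python3 -m jog '[[0.0042,-0.0514,0.0056,0,48],[0.0042,-0.0514,0.0056,0,48],[0.0047,-0.0536,0.0255,0,48],[0.0052,-0.0557,0.0444,0,48],[0.0052,-0.0557,0.0444,0,48],[0.0052,-0.0557,0.0444,0,0],[0.0052,-0.0557,0.0444,0,0],[0.0052,-0.0557,0.0444,0,0]]' 40
python3 -c "
from h import *
st=r.sense();cab(st,[],18)"
python3 -m jog '[[-0.003,0,0,0,0],[-0.0065,0,0,0,0],[-0.0065,0.0015,0,0,0],[-0.0065,0.003,0,0,0],[-0.0065,0.003,0,0,0],[-0.0065,0.003,0,0,46],[-0.0065,0.003,-0.01,0,46],[-0.0065,0.003,-0.05,0,46]]'
python3 -m jog '[[0,0.1,-0.08,0,60],[0,0.13,-0.11,0,100],[0,0.13,-0.11,0,100],[0,0.13,-0.11,0,100],[0,0.13,-0.11,0,100]]'
python3 - <<'E'
from ortho import *
st=r.sense();p=r.snapshot("wrist");print(st["tool_pos"],st["tcp_rot"]);print(crowns(p,st),crowns(p,st,36))
print(rel(st,[552,186,205]))
E
```

```text
time: 56.1
tool_pos: [480.0, -86.6, 71.6]
tcp_rot: [173.6, 1.5, 100.5]
ft_force: [-1.6, 0.3, -2.3]
finger_gap: 27.5
held now cab 458.2 -173.1 tcp z 71.6 [173.6   1.5 100.5]
time: 56.9
tool_pos: [476.1, -91.2, 119.1]
tcp_rot: [173.9, 1.3, 100.6]
ft_force: [0.8, 0.9, -0.5]
finger_gap: 39.5
time: 57.4
tool_pos: [594.5, -66.6, 247.2]
tcp_rot: [173.5, 1.5, 100.6]
ft_force: [-0.0, -0.5, 0.4]
finger_gap: 85.3
[594.50276066 -66.60462333 247.20999128] [173.48666947   1.45403894 100.61336417]
[(np.float32(565.6), np.float32(-175.9), np.float32(14.9)), (np.float32(516.9), np.float32(-164.6), np.float32(14.9)), (np.float32(461.4), np.float32(-179.6), np.float32(15.5)), (np.float32(544.6), np.float32(-73.9), np.float32(14.8))] [(np.float32(568.6), np.float32(-177.4), np.float32(14.0)), (np.float32(459.1), np.float32(-179.6), np.float32(16.5)), (np.float32(514.6), np.float32(-181.9), np.float32(16.5)), (np.float32(619.6), np.float32(-168.4), np.float32(14.0))]
[0.2571 0.0007 0.036 ]
```

```bash
python3 -m jog '[[0.257,0,0.036,0,100],[0.257,0,0.036,0,100],[0.257,0,0.036,0,100],[0.257,0,0.036,0,100],[0.257,0,0.036,0,100],[0.257,0,0.036,0,100],[0.257,0,0.036,0,100]]'
python3 - <<'E'
from fit import *
st=r.sense();p=r.snapshot("wrist");v,s=fit(p,st,565,187,35,0,'f6');q=np.array([v[0],v[1],0]);print(v,s,st["tcp_rot"])
print("turn",(st["tcp_rot"][2]-(v[2]+30)+30)%60-30)
cab(st,[(q@CX,q@CY,90),(q@CX,q@CY,59)],18)
for d in r.pinpoint(p,"nut1_mid")[:4]: print(d["conf"],d["uv"],world(p,d["uv"],22,st)[:2])
E
```

```text
time: 58.15
tool_pos: [547.3, 186.7, 200.8]
tcp_rot: [173.9, 1.4, 100.8]
ft_force: [-0.1, 0.4, -0.1]
finger_gap: 85.5
[564.56093632 192.77730811  11.30238095] 311.52880859375 [173.88946764   1.38768348 100.78315904]
turn -0.519221905578263
held now cab 574.1 83.4 tcp z 200.8 [173.9   1.4 100.8]
(np.float64(590.2381853022872), np.float64(86.66617536541071), 90) [0.0059 0.0043 0.1117]
(np.float64(590.2381853022872), np.float64(86.66617536541071), 59) [0.0066 0.001  0.1426]
0.8 [628.3, 197.0] [467.85782064 490.16184142]
```

```bash
python3 -m jog '[[0.006,0.0043,0.05,-0.5,60],[0.006,0.0043,0.09,-0.5,55],[0.006,0.003,0.12,-0.5,55],[0.0066,0.001,0.139,-0.5,55],[0.0066,0.001,0.1426,-0.5,55],[0.0066,0.001,0.1426,-0.5,55],[0.0066,0.001,0.1426,-0.5,0],[0.0066,0.001,0.1426,-0.5,0]]' 80
python3 -m jog '[[0,0,0,0,0],[0,0,0,0,0],[0,0,0,0,0]]'
python3 -m jog '[[0,0,-0.03,0,0],[0,0,-0.07,0,0],[-0.22,0,-0.08,0,0],[-0.22,0,-0.08,0,0],[-0.22,0,-0.08,0,0],[-0.22,0,-0.08,0,0],[-0.22,0,-0.08,0,0],[-0.22,0,-0.08,0,0]]'
python3 -c "
from h import *
cab(r.sense(),[],38)"
```

```text
time: 59.05
tool_pos: [565.9, 190.6, 62.9]
tcp_rot: [173.6, 1.5, 101.1]
ft_force: [-4.6, -0.9, 5.8]
finger_gap: 24.5
time: 59.35
tool_pos: [566.0, 190.6, 63.2]
tcp_rot: [173.6, 1.5, 101.1]
ft_force: [0.3, 0.1, -4.3]
finger_gap: 23.8
time: 60.15
tool_pos: [599.5, -28.4, 148.5]
tcp_rot: [173.6, 1.5, 100.8]
ft_force: [-0.5, 0.6, -3.4]
finger_gap: 24.3
held now cab 588.5 -138.2 tcp z 148.5 [173.6   1.5 100.8]
```

```bash
python3 -c "
from h import *
pos=np.array([566,190.6,63.2]);rot=[173.6,1.5,101.1];g=pos+toolT(dict(tool_pos=pos,tcp_rot=rot))[:3,:3]@[0,0,18];print(g)
o=grip_off(pos,rot,[g[0],g[1],22]);print(o)
cabo(r.sense(),o,[(541,-126,50),(541,-126,38)])"

```

```text
[568.05905376 190.526795    45.31830717]
[ 0.61040212 -2.5983761  41.16504479]
nut now cab 586.3 -137.7 bottom z 85.4 [173.6   1.5 100.8]
(541, -126, 50) [ 0.0129 -0.0489  0.0297]
(541, -126, 38) [ 0.0132 -0.0502  0.0417]
```

```bash
python3 -m jog '[[0.0129,-0.0465,0.01,0.3,0],[0.0129,-0.0465,0.0297,0.3,0],[0.0132,-0.0475,0.0417,0.3,0],[0.0132,-0.0475,0.0417,0.3,0],[0.0132,-0.0475,0.0417,0.3,0]]'
python3 -c "
from h import *
o=[.24,-5.3,40.9]
cabo(r.sense(),o,[(541,-126,20),(541,-126,14),(541,-126,12)])"
```

```text
time: 60.65
tool_pos: [556.8, -24.3, 102.5]
tcp_rot: [173.5, 1.5, 100.6]
ft_force: [0.0, -1.1, -2.5]
finger_gap: 24.3
nut now cab 542.4 -126.2 bottom z 39.3 [173.5   1.5 100.6]
(541, -126, 20) [ 0.0007 -0.0036  0.019 ]
(541, -126, 14) [ 0.0009 -0.0043  0.0249]
(541, -126, 12) [ 0.001  -0.0045  0.0269]
```

```bash
python3 -m jog '[[0.0005,-0.002,0.01,0,0],[0.0007,-0.0036,0.019,0,0],[0.0007,-0.0036,0.019,0,0]]'
python3 -m jog '[[0,-0.0005,0.003,0,0],[0,-0.0008,0.006,0,0],[0,-0.0008,0.006,0,0]]'
python3 -m jog '[[0,0,0.002,0,0],[0,0,0.003,0,0]]'
python3 -c "
from h import *
o=[.24,-5.3,40.9]
cabo(r.sense(),o,[(541,-126,12),(541,-133.5,12)])"
```

```text
time: 60.95
tool_pos: [554.4, -24.2, 81.5]
tcp_rot: [173.6, 1.5, 100.6]
ft_force: [-0.7, 0.1, -2.9]
finger_gap: 24.3
time: 61.25
tool_pos: [554.3, -24.4, 75.3]
tcp_rot: [173.6, 1.5, 100.6]
ft_force: [-0.3, -0.5, -3.6]
finger_gap: 24.1
time: 61.45
tool_pos: [555.3, -24.9, 74.8]
tcp_rot: [173.6, 1.5, 100.6]
ft_force: [-17.5, -1.9, 27.9]
finger_gap: 24.0
nut now cab 540.8 -126.6 bottom z 11.6 [173.6   1.5 100.6]
(541, -126, 12) [ 0.0006  0.0003 -0.0004]
(541, -133.5, 12) [-0.0069  0.0003 -0.0002]
```

The nut reached the floor at the expected height. Now I'll slide it into the pocket.

```bash
python3 -m jog '[[0,0,-0.002,0,0],[-0.002,0,-0.002,0,0],[-0.004,0,-0.002,0,0],[-0.006,0,-0.002,0,0],[-0.007,0,-0.002,0,0],[-0.007,0,-0.002,0,0]]'
python3 -m jog '[[0,0,0,0,35],[0,0,0,0,46],[0,0,0,0,46],[0,0,-0.02,0,46],[0,0,-0.05,0,46],[0,0.05,-0.12,0,100],[0,0.06,-0.16,0,100],[0,0.06,-0.16,0,100]]'
python3 - <<'E'
from ortho import *
st=r.sense();p=r.snapshot("wrist");print(st["tool_pos"],st["tcp_rot"]);print(crowns(p,st));print(crowns(p,st,36))
s=r.snapshot("side")
for d in r.pinpoint(s,"nut1_mid")[:6]: w=world(s,d["uv"],34);print(round(d["conf"],2),np.round(d["uv"]),(w@CX).round(1),(w@CY).round(1),world(s,d["uv"],22)[:2])
print(rel(st,[470,470,215]))
E
```

```text
time: 62.05
tool_pos: [555.9, -31.9, 76.5]
tcp_rot: [173.6, 1.5, 100.6]
ft_force: [-0.8, 0.9, -3.3]
finger_gap: 24.3
time: 62.85
tool_pos: [599.1, -19.8, 248.1]
tcp_rot: [173.2, 1.6, 100.6]
ft_force: [0.1, 0.2, -0.0]
finger_gap: 80.5
[599.14958198 -19.82674269 248.0527209 ] [173.21351646   1.63377648 100.58478951]
[(np.float32(463.6), np.float32(-177.4), np.float32(14.0)), (np.float32(570.1), np.float32(-176.6), np.float32(16.5)), (np.float32(516.1), np.float32(-181.1), np.float32(15.7)), (np.float32(540.1), np.float32(-132.4), np.float32(15.7)), (np.float32(594.9), np.float32(-108.4), np.float32(16.5))]
[(np.float32(572.4), np.float32(-179.6), np.float32(15.7)), (np.float32(541.6), np.float32(-133.1), np.float32(15.7)), (np.float32(460.6), np.float32(-179.6), np.float32(14.0)), (np.float32(516.1), np.float32(-183.4), np.float32(15.7))]
0.86 [360. 234.] 459.6 -182.5 [ 487.35316666 -109.65997297]
0.8 [304. 414.] 554.9 393.7 [475.90291084 482.42534834]
[ 0.506  -0.0389  0.0141]
```

```bash
python3 -m jog '[[0.417,-0.051,0.03,0,100],[0.417,-0.051,0.03,0,100],[0.417,-0.051,0.03,0,100],[0.417,-0.051,0.03,0,100],[0.417,-0.051,0.03,0,100],[0.417,-0.051,0.03,0,100],[0.417,-0.051,0.03,0,100],[0.417,-0.051,0.03,0,100]]'
python3 -m jog '[[0,0,0,0,100],[0,0,0,0,100]]'
python3 - <<'E'
from fit import *
st=r.sense();p=r.snapshot("wrist");print(st["tool_pos"],st["tcp_rot"])
for d in r.pinpoint(p,"nut1_mid")[:5]: print(round(d["conf"],2),np.round(d["uv"]),world(p,d["uv"],22,st)[:2].round(), p["image"][int(d["uv"][1])-12:int(d["uv"][1])+12,int(d["uv"][0])-12:int(d["uv"][0])+12].mean((0,1)).round())
v,s=fit(p,st,479,386,30,0);print(v,s)
c=proj(p,st,hexpts(*v[:3],24.)*1.0)
m=np.zeros(p["image"].shape[:2],np.uint8);cv2.fillPoly(m,[c.astype(np.int32)],255);print("mean colour",cv2.mean(p["image"],m)[:3])
print("turn",(st["tcp_rot"][2]-(v[2]+30)+30)%60-30)
print(rel(st,[v[0]-12,v[1],205]))
E
```

```text
time: 63.8
tool_pos: [479.5, 362.0, 198.1]
tcp_rot: [173.4, 1.7, 100.6]
ft_force: [1.3, 0.7, 0.5]
finger_gap: 85.6
time: 64.0
tool_pos: [477.6, 362.4, 195.6]
tcp_rot: [173.6, 1.8, 100.8]
ft_force: [0.4, -0.1, 0.3]
finger_gap: 85.4
[477.59969453 362.35308157 195.62711663] [173.61967095   1.77704424 100.77664926]
0.65 [472. 229.] [471. 489.] [133.  97.  53.]
[472.1871553  383.86098663 -27.02031338] 310.7611999511719
mean colour (152.83421784179933, 151.53449583017436, 144.70785948951223)
turn -22.203037357391565
[ 0.0241 -0.0119 -0.0115]
```

```bash
python3 -c "
from h import *
q=np.array([472.2,383.9,0]);cab(r.sense(),[(q@CX,q@CY,95),(q@CX,q@CY,60)],18)"
```

```text
held now cab 539.0 266.9 tcp z 196.9 [173.5   1.7 100.6]
(np.float64(534.2531855881348), np.float64(291.4199438764101), 95) [ 0.0276 -0.0161  0.1   ]
(np.float64(534.2531855881348), np.float64(291.4199438764101), 60) [ 0.0286 -0.0201  0.1347]
```

```bash
python3 -m jog '[[0.0276,-0.0161,0.04,-6,60],[0.0276,-0.0161,0.08,-11.2,55],[0.0276,-0.0161,0.1,-11.2,55],[0.028,-0.018,0.12,-11.2,55],[0.0286,-0.02,0.1335,-11.2,55],[0.0286,-0.02,0.1335,-11.2,55],[0.0286,-0.02,0.1335,-11.2,0],[0.0286,-0.02,0.1335,-11.2,0]]' 60
python3 -m jog '[[0,0,0,0,0],[0,0,0,0,0],[0,0,0,0,0]]'
python3 -m jog '[[0,0,-0.03,0,0],[0,0,-0.07,0,0],[0,0,-0.1,8,0],[0,0,-0.1,16,0],[0,0,-0.1,22.5,0],[0,0,-0.1,22.5,0]]'
python3 -c "
from h import *
st=r.sense();cab(st,[(485,-125,150)],18)"
```

```text
time: 64.9
tool_pos: [471.0, 384.3, 62.9]
tcp_rot: [173.9, 2.9, 111.7]
ft_force: [-0.1, -0.0, -2.8]
finger_gap: 25.5
time: 65.2
tool_pos: [471.0, 384.5, 63.2]
tcp_rot: [173.8, 2.9, 111.7]
ft_force: [-0.5, 0.2, -4.4]
finger_gap: 25.1
time: 65.8
tool_pos: [459.1, 385.3, 162.8]
tcp_rot: [173.2, 0.3, 89.2]
ft_force: [-0.3, -0.1, -3.8]
finger_gap: 25.1
held now cab 523.7 294.6 tcp z 162.8 [173.2   0.3  89.2]
(485, -125, 150) [-0.419   0.0418  0.0203]
```

```bash
python3 -m jog '[[-0.419,0.0418,-0.005,0,0],[-0.419,0.0418,-0.005,0,0],[-0.419,0.0418,-0.005,0,0],[-0.419,0.0418,-0.005,0,0],[-0.419,0.0418,-0.005,0,0],[-0.419,0.0418,-0.005,0,0],[-0.419,0.0418,-0.005,0,0],[-0.419,0.0418,-0.005,0,0]]'
python3 -m jog '[[-0.01,0,0,0,0],[-0.01,0,0,0,0]]'
python3 -c "
from h import *
o=grip_off([471,384.5,63.2],[173.8,2.9,111.7],[472.2,384.0,22]);print(o.round(2))
cabo(r.sense(),o,[(485,-126,45),(485,-126,24)])"
```

```text
time: 66.6
tool_pos: [492.3, -15.1, 174.4]
tcp_rot: [173.2, 0.4, 89.5]
ft_force: [1.0, 0.6, -3.6]
finger_gap: 25.1
time: 66.8
tool_pos: [491.9, -27.5, 174.3]
tcp_rot: [173.2, 0.4, 89.5]
ft_force: [-0.7, 0.2, -3.6]
finger_gap: 25.3
[ 1.18 -3.52 41.05]
nut now cab 480.2 -116.1 bottom z 111.1 [173.2   0.4  89.5]
(485, -126, 45) [-0.0083 -0.0012  0.0665]
(485, -126, 24) [-0.0082 -0.0037  0.0873]
```

```bash
python3 -m jog '[[-0.0083,-0.0012,0.03,0,0],[-0.0083,-0.0012,0.06,0,0],[-0.0083,-0.0012,0.0665,0,0],[-0.0083,-0.0012,0.0665,0,0]]'
python3 -c "
from h import *
cabo(r.sense(),[1.18,-3.52,41.05],[(485,-126,20),(485,-126,14),(485,-126,12.5),(487,-130,12.5),(488,-134,12.5)])"
```

```text
time: 67.2
tool_pos: [497.1, -35.2, 106.6]
tcp_rot: [173.4, 0.4, 89.6]
ft_force: [-0.2, -0.6, -3.3]
finger_gap: 25.1
nut now cab 483.7 -124.5 bottom z 43.4 [173.4   0.4  89.6]
(485, -126, 20) [-0.0011 -0.0011  0.0234]
(485, -126, 14) [-0.0011 -0.0018  0.0294]
(485, -126, 12.5) [-0.0011 -0.002   0.0309]
(487, -130, 12.5) [-0.0046  0.0007  0.0312]
(488, -134, 12.5) [-0.0083  0.0024  0.0314]
```

```bash
python3 -m jog '[[-0.0011,-0.0006,0.012,0,0],[-0.0011,-0.0011,0.0234,0,0],[-0.0011,-0.0018,0.0294,0,0],[-0.0011,-0.0018,0.0294,0,0]]'
python3 -c "
from h import *
cabo(r.sense(),[1.18,-3.52,41.05],[(485,-126,12.5),(486,-130,12.5),(488,-134.5,12.5)])"
```

```text
time: 67.6
tool_pos: [502.1, -36.7, 80.1]
tcp_rot: [173.0, 0.4, 89.7]
ft_force: [2.7, -1.4, 3.8]
finger_gap: 2.5
nut now cab 488.7 -127.0 bottom z 16.9 [173.    0.4  89.7]
(485, -126, 12.5) [ 0.0003 -0.0043  0.0039]
(486, -130, 12.5) [-0.0034 -0.0026  0.0042]
(488, -134.5, 12.5) [-0.0075  0.0002  0.0045]
```

The nut slipped out of the jaws near the floor. I'll rise and look.

```bash
python3 -m jog '[[0,0,-0.04,0,0],[0,0,-0.08,0,0],[0.005,0.05,-0.13,0,60],[0.01,0.08,-0.15,-8,100],[0.01,0.08,-0.16,-10.8,100],[0.01,0.08,-0.16,-10.8,100]]'
python3 - <<'E'
from ortho import *
st=r.sense();p=r.snapshot("wrist");save(p,"w11");print(st["tool_pos"],st["tcp_rot"]);
for z in (66,56,46,36): print(z,crowns(p,st,z))
for x,y in((486,-133),(540,-133),(460,-180),(515,-182),(568,-180)):
    q=x*CX+y*CY;v,s=fit(p,st,q[0],q[1],12,12);w=np.array([v[0],v[1],0]);print((x,y),"fit",(w@CX).round(1),(w@CY).round(1),v[2].round(1),round(s))
s=r.snapshot("side");t=r.snapshot("top")
for c in(s,t,p):
  for d in r.pinpoint(c,"nut1_mid")[:5]: w=world(c,d["uv"],34,st);print(round(d["conf"],2),np.round(d["uv"]),(w@CX).round(1),(w@CY).round(1))
E
```

```text
time: 68.2
tool_pos: [565.3, -25.4, 253.8]
tcp_rot: [172.7, 1.9, 100.5]
ft_force: [0.4, 0.1, -0.8]
finger_gap: 57.9
[565.25181588 -25.40222122 253.75614443] [172.7127964    1.8984852  100.50714015]
66 [(np.float32(534.1), np.float32(-131.6), np.float32(14.0)), (np.float32(564.1), np.float32(-174.4), np.float32(16.5)), (np.float32(460.6), np.float32(-175.1), np.float32(14.0)), (np.float32(511.6), np.float32(-175.1), np.float32(13.3)), (np.float32(483.9), np.float32(-126.4), np.float32(15.6)), (np.float32(573.9), np.float32(-129.4), np.float32(16.5))]
56 [(np.float32(538.6), np.float32(-131.6), np.float32(16.5)), (np.float32(460.6), np.float32(-176.6), np.float32(14.0)), (np.float32(564.1), np.float32(-174.4), np.float32(14.0)), (np.float32(513.9), np.float32(-179.6), np.float32(13.3)), (np.float32(483.9), np.float32(-124.1), np.float32(14.0))]
46 [(np.float32(513.1), np.float32(-179.6), np.float32(14.0)), (np.float32(460.6), np.float32(-177.4), np.float32(14.0)), (np.float32(541.6), np.float32(-131.6), np.float32(16.5)), (np.float32(567.9), np.float32(-175.9), np.float32(15.7)), (np.float32(485.4), np.float32(-124.9), np.float32(14.9))]
36 [(np.float32(459.9), np.float32(-179.6), np.float32(14.9)), (np.float32(541.6), np.float32(-132.4), np.float32(16.5)), (np.float32(516.9), np.float32(-181.9), np.float32(16.5)), (np.float32(573.1), np.float32(-175.9), np.float32(15.7)), (np.float32(486.1), np.float32(-124.1), np.float32(14.0))]
(486, -133) fit 486.6 -134.8 9.7 250
(540, -133) fit 540.3 -129.9 11.5 212
(460, -180) fit 463.8 -192.9 20.3 197
(515, -182) fit 501.8 -187.4 -0.6 242
(568, -180) fit 577.6 -193.5 9.7 249
0.8 [359. 232.] 460.5 -190.3
0.7 [301. 418.] 559.7 402.5
0.87 [113. 293.] 553.1 384.5
0.48 [355. 289.] 463.7 -180.2
0.68 [ 6. 62.] 383.4 -495.9
0.65 [268.  92.] 462.6 -179.0
```

```bash
python3 -c "
from h import *
cab(r.sense(),[(485,-124.5,110),(485,-124.5,71)],18)"
```

```text
held now cab 548.9 -128.0 tcp z 247.0 [173.3   1.7 100.3]
(485, -124.5, 110) [ 0.0074 -0.0794  0.1285]
(485, -124.5, 71) [ 0.0085 -0.0839  0.1672]
```

```bash
python3 -m jog '[[0.0074,-0.0794,0.04,0,48],[0.0074,-0.0794,0.08,0,48],[0.0074,-0.0794,0.1285,0,48],[0.0079,-0.081,0.15,0,48],[0.0085,-0.0839,0.1672,0,48],[0.0085,-0.0839,0.1672,0,48],[0.0085,-0.0839,0.1672,0,0],[0.0085,-0.0839,0.1672,0,0]]' 50
python3 -m jog '[[0,0,0,0,0],[0,0,0,0,0]]'
python3 -c "
from h import *
cab(r.sense(),[],18)"
python3 -m jog '[[-0.003,0,0,0,0],[-0.006,0.001,0,0,0],[-0.009,0.002,0,0,0],[-0.011,0.002,0,0,0],[-0.011,0.002,0,0,0],[-0.011,0.002,0,0,0]]'
python3 -c "
from h import *
cab(r.sense(),[],18)"
```

```text
time: 69.3
tool_pos: [497.9, -34.0, 72.1]
tcp_rot: [173.3, 1.7, 100.3]
ft_force: [-0.6, 0.3, -4.2]
finger_gap: 27.1
time: 69.5
tool_pos: [498.1, -34.1, 72.8]
tcp_rot: [173.2, 1.7, 100.3]
ft_force: [-2.5, -0.2, -3.0]
finger_gap: 27.2
held now cab 485.6 -124.8 tcp z 72.8 [173.2   1.7 100.3]
time: 70.1
tool_pos: [502.2, -44.8, 73.4]
tcp_rot: [173.2, 1.7, 100.3]
ft_force: [-1.5, -0.6, -4.2]
finger_gap: 26.7
held now cab 487.7 -136.1 tcp z 73.4 [173.2   1.7 100.3]
```

```bash
python3 -m jog '[[0,0,0,0,46],[0,0,0,0,46],[0,0,-0.03,0,46],[0.0036,0.0535,-0.03,0,48],[0.0036,0.0535,-0.03,0,48],[0.0036,0.0535,0.0045,0,48],[0.0036,0.0535,0.0045,0,48],[0.0036,0.0535,0.0045,0,48]]'
python3 -m jog '[[0,0,0,0,0],[0,0,0,0,0],[0,0,0,0,0],[0,0,0,0,0]]' 50
python3 -c "
from h import *
cab(r.sense(),[(541.6,-136.2,72),(568.5,-179,100),(568.5,-179,71)],18)"
```

```text
time: 70.9
tool_pos: [553.7, -31.4, 74.6]
tcp_rot: [173.3, 1.7, 100.3]
ft_force: [0.2, -0.2, 0.4]
finger_gap: 41.1
time: 71.3
tool_pos: [556.4, -31.8, 78.5]
tcp_rot: [173.0, 1.8, 100.3]
ft_force: [0.2, 0.5, 10.1]
finger_gap: 0.0
held now cab 543.5 -133.3 tcp z 78.5 [173.    1.8 100.3]
(541.6, -136.2, 72) [-0.0027 -0.0027  0.0063]
(568.5, -179, 100) [-0.0463  0.0274 -0.0168]
(568.5, -179, 71) [-0.0454  0.0239  0.012 ]
```

```bash
python3 -m jog '[[0,0,-0.04,0,0],[0,0,-0.08,0,0],[0.0,0.05,-0.13,0,60],[0.0,0.06,-0.16,0,100],[0.0,0.06,-0.16,0,100],[0.0,0.06,-0.16,0,100]]'
python3 - <<'E'
from ortho import *
st=r.sense();p=r.snapshot("wrist");print(st["tool_pos"],st["tcp_rot"]);
for z in (56,46,36): print(z,[tuple(float(k) for k in c) for c in crowns(p,st,z)])
cab(st,[(541,-133,110),(541,-133,70)],18)
E
```

```text
time: 71.9
tool_pos: [596.3, -19.5, 248.2]
tcp_rot: [172.6, 1.9, 100.3]
ft_force: [-0.8, 0.4, -0.7]
finger_gap: 57.9
[596.25925183 -19.486477   248.17253131] [172.63902698   1.89895354 100.30505701]
56 [(462.1000061035156, -184.89999389648438, 14.899999618530273), (568.5999755859375, -184.89999389648438, 14.899999618530273), (514.5999755859375, -187.89999389648438, 15.699999809265137), (541.5999755859375, -142.10000610351562, 14.0)]
46 [(461.3999938964844, -186.39999389648438, 14.899999618530273), (570.0999755859375, -187.10000610351562, 14.899999618530273), (541.5999755859375, -142.89999389648438, 15.699999809265137), (515.4000244140625, -187.89999389648438, 14.800000190734863), (516.9000244140625, -106.0999984741211, 14.899999618530273)]
36 [(459.1000061035156, -189.39999389648438, 16.5), (573.0999755859375, -189.39999389648438, 15.699999809265137), (515.4000244140625, -190.89999389648438, 15.699999809265137), (544.5999755859375, -144.39999389648438, 15.699999809265137), (485.3999938964844, -139.10000610351562, 15.699999809265137)]
held now cab 585.0 -128.4 tcp z 248.2 [172.6   1.9 100.3]
(541, -133, 110) [-1.000e-04 -6.140e-02  1.315e-01]
(541, -133, 70) [ 0.0012 -0.0665  0.1711]
```

The whole group has shifted about 9 mm inward with the tray, so the cluster kept its shape. I'll check B1 and the panel more closely.

```bash
python3 - <<'E'
from ortho import *
st=r.sense();p=r.snapshot("wrist")
for n,(x,y) in dict(B1=(487,-141),B2=(541.6,-142),A1=(461,-187),A2=(515,-188),A3=(569,-187)).items():
    # radial-gradient crown score over centre, at crown top z=56
    o=cv2.GaussianBlur(cv2.cvtColor(ortho(p,st,56,x-40,x+40,y-40,y+40,2),cv2.COLOR_RGB2GRAY),(0,0),1.5).astype(np.float32)
    gx,gy=cv2.Sobel(o,cv2.CV_32F,1,0),cv2.Sobel(o,cv2.CV_32F,0,1);t=np.linspace(0,2*np.pi,90);best=[]
    for cx in range(50,111):
        for cy in range(50,111):
            q=np.stack([cx+30*np.cos(t),cy+30*np.sin(t)],1).astype(np.float32)[None]
            g=np.abs(cv2.remap(gx,q,None,1)[0]*np.cos(t)+cv2.remap(gy,q,None,1)[0]*np.sin(t));best.append((np.minimum(g,80).mean(),x-40+cx/2,y+40-cy/2))
    b=max(best);print(n,np.round(b,1))
    q=b[1]*CX+b[2]*CY;v,s=fit(p,st,q[0],q[1],5,12);w=np.array([v[0],v[1],0]);print("   hex",(w@CX).round(1),(w@CY).round(1),"yaw",v[2].round(1),round(s))
g=cv2.cvtColor(ortho(p,st,40),cv2.COLOR_RGB2GRAY).astype(int)
print("panel X=500,Y from -85:",[int(v) for v in g[50:110:2,208:213].mean(1)])
t=r.snapshot("top");s=r.snapshot("side")
for c in(t,s):
  for d in r.pinpoint(c,"tab_hole")[:2]: w=world(c,d["uv"],40);print("tab",round(d["conf"],2),(w@CX).round(1),(w@CY).round(1))
print("rel above tab front:",)
cab(st,[(512,-10,100),(512,-10,48)],18)
E
```

```text
B1 [  53.  491. -134.]
   hex 489.1 -138.7 yaw 9.0 212
B2 [  57.   542.1 -137.5]
   hex 540.5 -140.8 yaw 9.5 199
A1 [  61.   465.5 -181.5]
   hex 461.9 -184.3 yaw 8.2 165
A2 [  57.9  516.5 -183. ]
   hex 515.9 -188.0 yaw 10.3 195
A3 [  64.9  570.5 -181.5]
   hex 571.4 -180.1 yaw 9.5 215
panel X=500,Y from -85: [205, 205, 205, 205, 206, 205, 205, 206, 206, 205, 185, 203, 227, 230, 231, 227, 180, 121, 186, 230, 232, 232, 222, 195, 189, 189, 189, 187, 194, 213]
tab 0.73 510.5 -62.0
tab 0.56 512.5 -63.4
rel above tab front:
held now cab 583.6 -128.1 tcp z 245.7 [172.9   1.8 100.3]
(512, -10, 100) [ 0.1225 -0.0891  0.1318]
(512, -10, 48) [ 0.1241 -0.0955  0.1834]
```

```bash
python3 -m jog '[[0.1225,-0.0891,0.02,0,0],[0.1225,-0.0891,0.05,0,0],[0.1225,-0.0891,0.08,0,0],[0.1225,-0.0891,0.1318,0,0],[0.1225,-0.0891,0.1318,0,0],[0.1241,-0.0955,0.17,0,0],[0.1241,-0.0955,0.1834,0,0],[0.1241,-0.0955,0.1834,0,0]]'
python3 -c "
from h import *
cab(r.sense(),[(510,-40,49),(508,-100,49),(507,-171,49)],18)"
```

```text
time: 73.0
tool_pos: [498.8, 83.3, 43.1]
tcp_rot: [173.4, 1.7, 100.3]
ft_force: [-0.0, -0.3, 1.1]
finger_gap: -0.2
held now cab 507.6 -9.5 tcp z 43.1 [173.4   1.7 100.3]
(510, -40, 49) [-0.0306  0.003  -0.0047]
(508, -100, 49) [-0.0906  0.0011 -0.0031]
(507, -171, 49) [-1.616e-01  1.000e-04 -1.000e-03]
```

```bash
python3 -m jog '[[-0.008,0.002,-0.004,0,0],[-0.014,0.002,-0.0045,0,0],[-0.02,0.002,-0.0045,0,0],[-0.03,0.002,-0.0045,0,0],[-0.041,0.002,-0.004,0,0],[-0.053,0.002,-0.004,0,0],[-0.065,0.002,-0.0035,0,0],[-0.077,0.002,-0.0035,0,0]]'
python3 -m jog '[[-0.011,0,0.0003,0,0],[-0.022,0,0.0006,0,0],[-0.033,0,0.0009,0,0],[-0.044,0,0.001,0,0],[-0.053,0,0.001,0,0],[-0.060,0,0.001,0,0],[-0.065,0,0.001,0,0],[-0.068,0,0.001,0,0]]'
python3 -c "
from h import *
cab(r.sense(),[(507,-171,49)],18)"
```

```text
time: 73.8
tool_pos: [514.1, 6.8, 49.1]
tcp_rot: [173.4, 1.7, 100.3]
ft_force: [1.4, 3.7, -0.5]
finger_gap: -0.4
time: 74.6
tool_pos: [526.3, -60.5, 50.0]
tcp_rot: [173.4, 1.7, 100.3]
ft_force: [-1.7, 2.2, -0.5]
finger_gap: -0.1
held now cab 508.5 -155.9 tcp z 50.0 [173.4   1.7 100.3]
(507, -171, 49) [-0.0151 -0.0016  0.0013]
```

```bash
python3 -m jog '[[-0.003,0,0,0,0],[-0.006,0,0,0,0],[-0.009,0,0,0,0],[-0.012,0,0,0,0]]'
python3 -m jog '[[-0.002,0,0,0,0],[-0.004,0,0,0,0],[-0.006,0,0,0,0]]'
python3 -m jog '[[-0.002,0,0,0,0],[-0.004,0,0,0,0]]'
```

```text
time: 75.0
tool_pos: [528.3, -72.3, 50.3]
tcp_rot: [173.5, 1.7, 100.3]
ft_force: [0.1, 2.7, -1.5]
finger_gap: -0.2
time: 75.3
tool_pos: [529.4, -78.4, 50.5]
tcp_rot: [173.5, 1.7, 100.3]
ft_force: [-0.6, 0.8, -0.9]
finger_gap: -0.4
time: 75.5
tool_pos: [530.1, -82.4, 50.6]
tcp_rot: [173.5, 1.7, 100.3]
ft_force: [0.6, 1.9, -1.4]
finger_gap: -0.4
```

```bash
python3 -m jog '[[-0.002,0,0,0,0],[-0.004,0,0,0,0],[-0.006,0,0,0,0]]'
python3 -m jog '[[-0.002,0,0,0,0],[-0.004,0,0,0,0],[-0.004,0,0,0,0]]'
python3 -m jog '[[-0.002,0,0,0,0],[-0.004,0,0,0,0],[-0.004,0,0,0,0]]'
python3 -c "
from h import *
s=r.snapshot('side')
for d in r.pinpoint(s,'tab_hole')[:1]: w=world(s,d['uv'],40);print(d['uv'],w)"
```

```text
time: 75.8
tool_pos: [530.6, -85.6, 50.3]
tcp_rot: [173.5, 1.4, 100.3]
ft_force: [-3.7, 23.6, 5.7]
finger_gap: -0.1
time: 76.1
tool_pos: [530.7, -85.7, 50.3]
tcp_rot: [173.5, 1.0, 100.3]
ft_force: [-4.8, 24.2, 8.4]
finger_gap: -0.0
time: 76.4
tool_pos: [530.7, -85.7, 50.3]
tcp_rot: [173.6, 0.6, 100.4]
ft_force: [-7.0, 23.7, 9.0]
finger_gap: -0.0
[340.4, 221.8] [ 552.10294938 -125.89181335   40.        ]
```

The tray is home against its stop at 24 N. I'll retreat, check and hand in.

```bash
python3 -m jog '[[0.02,0,0,0,0],[0.04,0,0,0,0],[0.05,0,-0.05,0,0],[0.05,0,-0.1,0,0],[0.05,0,-0.15,0,0],[0.05,0,-0.15,0,0]]'
python3 - <<'E'
from h import *
st=r.sense();t=r.snapshot("top");s=r.snapshot("side");w=r.snapshot("wrist");print(st["tool_pos"],st["ft_force"])
for n,c in(("top",t),("side",s),("wrist",w)):
  for l,z in(("tab_hole",40),("hook_mid",62),("cradle_top",50)):
    for d in r.pinpoint(c,l)[:1]: print(n,l,round(d["conf"],2),world(c,d["uv"],z,st)[:2].round(1))
r.hand_in()
E
```

```text
time: 77.1
tool_pos: [509.3, -39.0, 208.3]
tcp_rot: [172.8, 1.0, 100.4]
ft_force: [0.8, -0.5, 0.5]
finger_gap: 0.2
[509.30301098 -38.98186787 208.33521949] [ 0.78597728 -0.51062169  0.54339277]
top cradle_top 0.84 [445.  205.2]
side tab_hole 0.71 [ 546.6 -116.5]
side hook_mid 0.73 [ 525.7 -157.9]
side cradle_top 0.77 [446.6 210.7]
wrist tab_hole 0.96 [ 543.  -124.8]
wrist hook_mid 0.86 [449.8 209.7]
wrist cradle_top 0.34 [ 538.9 -122.2]
the job is handed in; nothing more can be done
```

I pulled the tray out with the hook and laid the hook back in its cradle. All five white nuts went into the tray in a 3 + 2 honeycomb cluster, and I pushed the tray home by its tab before handing in at about 77 s. I left the orange, blue and red look-alikes, bin, bottle, tin and screwdriver alone.

**Last checks:**
- **Tray:** it met its inner stop at about 24 N. The last tab readings were (546.6, -116.5) and (543, -124.8), against (536, -114) before the tray was moved.
- **Hook:** the last wrist picture puts its handle at (449.8, 209.7), within a few mm of the cradle centre (about 445, 205–210). The side camera's hook reading was a false hit.
- **Nuts:** before the push home, neighbouring nut centres measured 51–55 mm apart, against 54 mm for touching. The method is only good to about 2 mm, so gaps of 1–2 mm can't be ruled out.

**What went wrong on the way:**
- The fourth nut was blocked twice by its neighbours or the panel, once with 39 N on the wrist. It was set back on the bench and placed again.
- The fifth nut slipped from the jaws a few mm above the tray floor, then was slid into place.
- An attempt to nudge the fourth nut closer missed its crown and pressed on something with about 10 N.
- The tray slid about 10 mm inward while I was packing, after it had already been fully out.
- The tool drifted about 7° out of vertical over the run.
- My picture allowance ran out before the last two nuts were in, so their placing was checked by numbers only. I took no view of the nuts after the tray went home.

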